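Top up the capacitor magazine

TASK

Top up the spring-fed capacitor magazine: draw its follower back by the red ball knob, feel for the orange catch and park the knob in its notch without driving it hard against the catch, and stand the two yellow capacitors from the tray in the track behind the one already there, without pressing them in hard. Then turn the knob up out of the notch and ease the follower forward under control, never letting it snap, until it holds all three capacitors against the end stop; let go and leave the grey capacitor and everything else on the bench alone.

Things in the scene. Friction and masses are not known exactly. Their poses are not given: they have to be found in the camera images.
- magazine: Aluminium capacitor magazine screwed to the mat, 272 x 66 x 45 high. Origin: underside (2 above the work surface), on the centre line, below the inner face of the end stop. x runs back along the track, the way the follower is drawn back; z up. The base spans x -15 to 257. Open track from x 0 to 110, guide housing (52 wide, top at z 45) from 110 to 250. End stop: steel, 8 thick, top at z 32.
- track (a point): On the rib's top at the end stop's face (magazine x 0, y 0, z 11); axes as the magazine's. Capacitors stand on this 20 wide rib, leads in the grooves beside it, their 32 mm side across, 18 mm side along the track, between rails whose inner faces are 35 apart; flared lips above them guide parts in: their tops are 10 above the rib, outermost at y +-24.
- slot (a point): Front end of the 11 wide slot in the housing's top (magazine x 110, y 0, z 45), axes as the magazine's; the knob's stem runs in it. On the top, at -y, lies the orange catch, 6 thick, with an 11 wide notch open to the slot: before it a tooth, behind it a rubber buffer across the slot that stops the stem. It is set anew daily, not measured: notch centre 85 to 115 behind here. Feel for the buffer.
- follower (a joint): Travel of the blue follower along the track, m. 0: closed on one capacitor (front face at magazine x 18 mm); grows as it is drawn back (magazine +x); each further capacitor adds 0.018. A spring pushes it forward with 4 N at 0, plus 0.04 N per mm. Stem on the buffer: 0.0785 to 0.1085 (as the catch is set); on the tooth: 3 mm less. Its plate is 30 wide, 10 thick, top at magazine z 36.
- bolt (a joint): Turn of knob and stem about the follower's rod, rad: 0 upright, in the slot; grows as the knob is turned down to the magazine's -y side, to 0.54 down in the notch. Slight friction only. In the slot it can lean 0.1 at most; only at the notch can it be turned down, and there the spring holds the stem against the tooth once let go. The rod's axis lies at magazine y 0, z 25.
- knob_ball (a point): Centre of the red ball knob, 20 in diameter, on an 8 mm stem, 60 from the rod's axis: upright it is at magazine y 0, z 85, x = 118 mm + follower travel; turned down, 31 to -y and 8 lower. Its axes do not matter. The tallest thing near it is the catch's thumb screw head: top at magazine z 58, y +17, 14 behind the notch's centre.
- cap_loaded: Yellow box film capacitor already in the track, against the end stop, held by the follower: same shape as the others.
- cap_a: Yellow box film capacitor, 24 g, to be loaded: case 18 (x) x 32 (y) x 33 high, two stiff 4 mm leads below at y +-13.75. Origin: centre of the case's underside, z up. Not polarised: either way round will do. It stands in the tray astride the rib.
- cap_b: The second yellow capacitor to be loaded, the same as the first.
- cap_grey: Grey capacitor of another value, same size, in the same tray: not to be loaded.
- tray: Black parts tray, fixed, 200 (x) x 96 (y), rim 12 high. Origin: centre of the underside. A rib 20 wide along its x, top 8 above the underside, carries three capacitors about 56 apart, in any order.
- board: Green circuit board, 100 x 160, lying beyond the magazine; leave alone.
- tweezers: Steel tweezers, 130 long, lying flat; leave alone.
- solder_reel: White and silver reel of solder, 60 diameter, 42 high; leave alone.
- screwdriver: Screwdriver, 170 long; leave alone.
- flux: Small bottle with a red cap, 36 diameter, 75 high; leave alone.
There are look-alikes about, which are no part of the job. What is shaped like the cap_a but blue or green is not meant.

How it is judged (in metres and radians):
On the way, in this order (a step that is already met when the one before it is completed fails the run):
1. the follower is parked: drawn back, the knob turned down in the catch's notch, and let go (value of joint follower above 0.073 m and value of joint bolt above 0.4 rad and contact force between the fingers and follower below 0.2 N), for 0.2 s.
2. both yellow capacitors stand in the track ahead of the parked follower, let go (all of step 1 and x of cap_a in the frame of magazine between 0.004 and 0.088 m and y of cap_a in the frame of magazine between -0.004 and 0.004 m and z of cap_a in the frame of magazine between 0.008 and 0.014 m and angle between each of cap_a, cap_b's own z axis and vertical below 0.12 rad and contact force between the fingers and cap_a below 0.1 N and x of cap_b in the frame of magazine between 0.004 and 0.088 m and y of cap_b in the frame of magazine between -0.004 and 0.004 m and z of cap_b in the frame of magazine between 0.008 and 0.014 m and contact force between the fingers and cap_b below 0.1 N), for 0.1 s.
At the end, for the whole second after the job is handed in: the knob is upright in the slot (below 0.2 rad); the follower, at rest, holds three capacitors in a closed row on the end stop (reads 0.036 within 2.5 mm); each stands within 4 mm of the track's centre line, 7 degrees of upright and 3 mm of the rib's top, let go and at rest (value of joint follower between 0.0335 and 0.0385 m and value of joint bolt below 0.2 rad and velocity of joint follower below 0.005 m/s and x of cap_loaded in the frame of magazine between 0.004 and 0.056 m and y of cap_loaded in the frame of magazine between -0.004 and 0.004 m and z of cap_loaded in the frame of magazine between 0.008 and 0.014 m and angle between each of cap_loaded, cap_a, cap_b's own z axis and vertical below 0.12 rad and linear speed of each of cap_loaded, cap_a, cap_b below 0.01 m/s and x of cap_a in the frame of magazine between 0.004 and 0.056 m and y of cap_a in the frame of magazine between -0.004 and 0.004 m and z of cap_a in the frame of magazine between 0.008 and 0.014 m and x of cap_b in the frame of magazine between 0.004 and 0.056 m and y of cap_b in the frame of magazine between -0.004 and 0.004 m and z of cap_b in the frame of magazine between 0.008 and 0.014 m); the robot touches nothing.
It fails at once if the stem is driven against the catch with more than 30 N (contact force between follower and catch above 30 N).
It fails at once if the follower snaps forward (faster than 0.25 m/s while out of the catch) (velocity of joint follower below -0.25 m/s and value of joint follower below 0.07 m).
It fails at once if one of the two new capacitors is pressed against the magazine or its follower with more than 30 N (contact force between any of cap_a, cap_b and magazine above 30 N).
It fails at once if a bystander is shifted by more than 10 mm (distance of any of cap_grey, board, tweezers, solder_reel, screwdriver, flux from where it was at the start of the episode above 0.01 m).
It also fails if it takes over 72 s, if anything falls off the work surface, if the arm or the gripper's body presses on something with over 40 N, if the wrist force passes 120 N, or if a joint passes its speed limit or range.

ROBOT

A 6-joint arm with a two-finger parallel gripper is mounted at the origin on the work surface. World frame = base frame: x ahead of the robot, y to its left, z up, the work surface at z = 0. Lengths are in mm, angles in rad, forces in N, time in s.
With the tool pointing down it reaches from about 350 to 975 mm from the base axis. Payload 7.1 kg.
Tool frame: the origin (TCP) lies at the very end of the fingers, on their centre line; the grasp point (between the pads) lies 19 mm behind it; z points along the fingers, x is the direction in which the jaws open and shut, and the axes are right-handed (so a half turn about z gives the same grasp; the last joint's range is limited). The gripper opens to 88 mm and grips with 3 to 60 N. Pads are 20 mm wide; open, the fingers measure 115 mm over their backs; the gripper's body (75 mm by 178 mm) begins 61 mm behind the grasp point.
Start: joints at [-1.223, 0.423, 1.63, -0, 1.089, -0.019], TCP at [224.16, -583.401, 222.675] pointing down, gripper open.
Joint ranges: [-3, 3], [-0.9, 2.11], [0.09, 2.58], [-1.31, 4.45], [0.11, 2.69], [-2.54, 2.54]. Speed limits (rad/s): [2.39, 2.39, 3.01, 3.14, 3.14, 3.14].

INTERFACE

Orientations are given as a rotation vector (axis times angle).
In Python, from workcell import * gives the robot as it stands.
- The arm moves only by the tool arm_command, never from a script. Its argument "increments" is a list of rows, each a list of 2 entries, a list of its own where there are three numbers: the shift along the tool's x, y, z in cm, then the turn about the tool's z in degrees. In form: [[[dx, dy, dz], turn], ...]. A call has 1 to 20 rows; each row shifts and turns the pose as measured when the row begins, along the tool's axes as they then stand; what a row does not reach is not made up. A row lasts 1/10 s, in which the tool goes at most 50 mm and 8.59 degrees, less where a joint would pass 70% of its speed; a pose out of reach is approached as far as the arm can. A call is refused whole if a number of a shift passes 5 or a number of a turn 8.59, either way. A call with a gripper value outside its range is refused whole. "gripper" is the opening, from 0 (shut) to 1 (fully open), set as the call begins (left out, the last holds). The fingers move at their own pace and stop on an object; the grip force is fixed at half the most. Time passes only in rows, so rows that do not move let the fingers close. It gives the time, the measured TCP pose, the force and the opening at its end, in the units of the state.
- get_obs(): the state, without advancing time (a new reading comes with each control period).
- get_image(name): name is "side" or "top" or "wrist"; returns the picture (384x512x3 uint8, red, green, blue); there is no depth.
- camera_params(name): a dict with "K" (3x3 intrinsics, pixels), "rvec" (rotation vector, rad) and "tvec" (3), from world to camera coordinates, as OpenCV has them; the wrist camera has in their place "T_tool_cam" (4x4, takes a point from camera to tool coordinates, whose origin is the TCP and whose axes are the tool frame's). Camera axes: x right, y down, z forward; pixel columns grow to the right and rows downward; lengths in mm; the calibration is good to about 2 mm. A picture is of the moment at which its call begins: read the wrist's pose just before it. camera_params takes no time and is no camera call.
- close_job(): hands the job in, once; it reports no verdict.
The state is a dict: "t": time; "qpos": joint angles; "qvel": joint speeds; "joint_torque": joint torques, N m; "ee_pos": TCP position; "orientation": TCP orientation; "ft_force": force on the tool from outside, world axes, zero at the start; "moment": the same for the moment, N m; "width": finger opening in mm.
Only numpy, scipy, OpenCV 4.12 (cv2) and the standard library are available. Lean on these libraries where they do the work, as an engineer would, in place of code of your own. Each camera call takes 0.05 s, during which the arm holds its last target.

## Working session

There is one attempt and no reset: what is moved stays moved. The work goes in short steps, Python scripts to look and compute and a tool call to move; the robot and the scene stay as the last step left them, time stands still between calls to the robot, and variables do not carry over. Pictures are saved under pics/ and viewed, and the job is handed in when it is done.

Besides the shell and the picture viewer there is one more tool, called after "Call:" by a JSON object that holds its "api" and its "payload". arm_command: Moves the arm, as the interface text tells. Its arguments: {"type":"object","properties":{"increments":{"type":"array","items":{"type":"array"}},"gripper":{"type":"number"}},"required":["increments"]}

```bash
mkdir -p pics; ls
python3 - <<'E'
from workcell import *
import cv2
o=get_obs();print(o)
for n in ["side","top","wrist"]:
    im=get_image(n);cv2.imwrite(f"pics/{n}0.png",im[...,::-1])
    print(n,camera_params(n))
E
```

```text
pics
{'t': 0.0, 'qpos': array([-1.22301220e+00,  4.23817097e-01,  1.63068401e+00, -2.54063068e-05,
        1.08859467e+00, -1.89649995e-02]), 'qvel': array([-0.00072368, -0.00166543, -0.00068216,  0.00078695,  0.0006369 ,
       -0.0016139 ]), 'joint_torque': array([-4.06301378e-04, -5.44633055e+01, -2.73667216e+01,  6.42993045e-02,
        2.26776511e-02, -9.77699688e-05]), 'ee_pos': array([ 223.96380298, -582.9023247 ,  221.91887576]), 'orientation': array([-2.58857764e+00,  1.77861941e+00,  1.94032466e-03]), 'ft_force': array([0.01136611, 0.24025868, 0.22385165]), 'moment': array([-0.00262607, -0.01293254, -0.01534108]), 'width': 87.93611571060671}
side {'K': array([[403.24732946,   0.        , 258.06911419],
       [  0.        , 403.24732946, 192.52392361],
       [  0.        ,   0.        ,   1.        ]]), 'rvec': array([ 0.93165575, -2.25693646,  1.29285797]), 'tvec': array([432.80503541, 289.39698026, 909.96302487])}
top {'K': array([[480.93232506,   0.        , 265.4349524 ],
       [  0.        , 480.93232506, 186.82051493],
       [  0.        ,   0.        ,   1.        ]]), 'rvec': array([ 2.11092891, -2.15328406,  0.15053053]), 'tvec': array([  33.79228826,  597.74848458, 1310.77642367])}
wrist {'K': array([[304.4310168 ,   0.        , 260.14412635],
       [  0.        , 304.4310168 , 190.24423607],
       [  0.        ,   0.        ,   1.        ]]), 'T_tool_cam': array([[ 9.99999924e-01, -1.11845824e-04, -3.74314014e-04,
        -1.80790369e-01],
       [ 2.01980931e-04,  9.68164912e-01,  2.50313130e-01,
        -6.76590021e+01],
       [ 3.34401216e-04, -2.50313186e-01,  9.68164860e-01,
        -1.61770730e+02],
       [ 0.00000000e+00,  0.00000000e+00,  0.00000000e+00,
         1.00000000e+00]])}
```

View pics/top0.png

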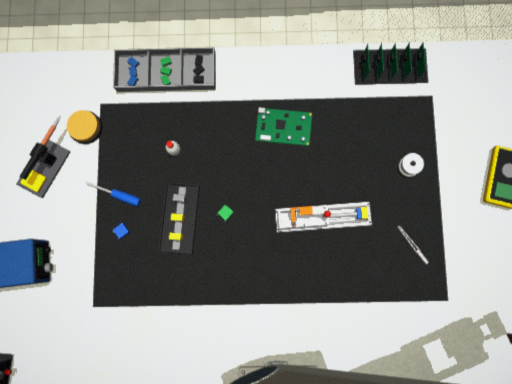

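View pics/side0.png

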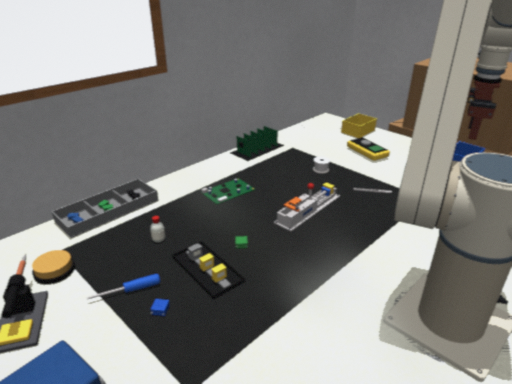

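View pics/wrist0.png

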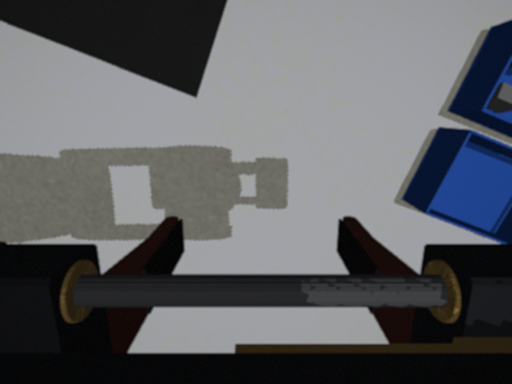

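```bash
cat > h.py <<'E'
import numpy as np, cv2
from scipy.spatial.transform import Rotation as R
from workcell import *
def cam(n,obs=None):
    p=camera_params(n)
    if 'rvec' in p:
        Rm=cv2.Rodrigues(np.array(p['rvec']))[0]; t=np.array(p['tvec'])
        return p['K'],Rm,t
    T=p['T_tool_cam']; Rt=R.from_rotvec(obs['orientation']).as_matrix()
    Rwc=Rt@T[:3,:3]; c=Rt@T[:3,3]+obs['ee_pos']
    return p['K'],Rwc.T,-Rwc.T@c
def ray(c,uv):
    K,Rm,t=c; d=Rm.T@np.linalg.inv(K)@np.array([uv[0],uv[1],1.]); return -Rm.T@t,d
def plane(c,uv,z):
    o,d=ray(c,uv); s=(z-o[2])/d[2]; return o+s*d
def proj(c,P):
    K,Rm,t=c; q=K@(Rm@np.asarray(P,float)+t); return q[:2]/q[2]
def mask(im,lo,hi):
    return cv2.inRange(cv2.cvtColor(im,cv2.COLOR_RGB2HSV),np.array(lo),np.array(hi))
def blobs(m,amin=10):
    n,l,s,c=cv2.connectedComponentsWithStats(m)
    return [(tuple(np.round(c[i],2)),int(s[i,4]),tuple(s[i,:4])) for i in range(1,n) if s[i,4]>=amin]
def save(name,im,crop=None,k=1):
    if crop: x0,y0,x1,y1=crop; im=im[y0:y1,x0:x1]
    if k!=1: im=cv2.resize(im,None,fx=k,fy=k,interpolation=cv2.INTER_CUBIC)
    cv2.imwrite(f"pics/{name}.png",im[...,::-1])
E
python3 - <<'E'
from h import *
top=cv2.imread('pics/top0.png')[...,::-1].copy()
c=cam('top')
for uv in [(277,219),(371,213),(172,150),(180,215),(436,200)]: print(uv,plane(c,uv,0).round(0))
save('topcrop0',top,(265,190,385,245),6)
save('topcrop1',top,(150,175,240,260),6)
for nm,lo,hi in [('yellow',(22,120,120),(35,255,255)),('red',(0,150,80),(5,255,255)),('orange',(6,150,120),(18,255,255)),('blue',(100,120,80),(125,255,255))]:
    print(nm,blobs(mask(top,lo,hi)))
E
```

```text
(277, 219) [511.  -9.   0.]
(371, 213) [ 523. -281.    0.]
(172, 150) [722. 298.   0.]
(180, 215) [528. 272.   0.]
(436, 200) [ 557. -470.    0.]
yellow [((np.float64(82.25), np.float64(115.9)), 20, (np.int32(80), np.int32(111), np.int32(5), np.int32(10))), ((np.float64(76.18), np.float64(119.62)), 39, (np.int32(73), np.int32(112), np.int32(7), np.int32(16))), ((np.float64(90.59), np.float64(120.8)), 80, (np.int32(86), np.int32(112), np.int32(10), np.int32(23))), ((np.float64(80.1), np.float64(132.92)), 102, (np.int32(72), np.int32(125), np.int32(17), np.int32(14))), ((np.float64(69.0), np.float64(129.17)), 12, (np.int32(68), np.int32(127), np.int32(3), np.int32(6))), ((np.float64(494.86), np.float64(180.25)), 413, (np.int32(485), np.int32(146), np.int32(27), np.int32(62))), ((np.float64(33.44), np.float64(180.78)), 317, (np.int32(20), np.int32(170), np.int32(26), np.int32(22))), ((np.float64(364.04), np.float64(212.4)), 73, (np.int32(361), np.int32(207), np.int32(7), np.int32(12))), ((np.float64(176.16), np.float64(216.83)), 87, (np.int32(170), np.int32(213), np.int32(13), np.int32(
[... 496 characters left out ...]
42), np.int32(126), np.int32(13), np.int32(19))), ((np.float64(300.48), np.float64(211.25)), 173, (np.int32(291), np.int32(206), np.int32(21), np.int32(16)))]
blue [((np.float64(132.21), np.float64(71.19)), 178, (np.int32(128), np.int32(57), np.int32(10), np.int32(29))), ((np.float64(125.0), np.float64(196.96)), 274, (np.int32(110), np.int32(189), np.int32(30), np.int32(17))), ((np.float64(358.28), np.float64(213.12)), 43, (np.int32(356), np.int32(208), np.int32(5), np.int32(11))), ((np.float64(120.39), np.float64(230.4)), 162, (np.int32(113), np.int32(223), np.int32(16), np.int32(16))), ((np.float64(16.41), np.float64(262.9)), 1491, (np.int32(0), np.int32(239), np.int32(35), np.int32(48)))]
```

View pics/topcrop0.png

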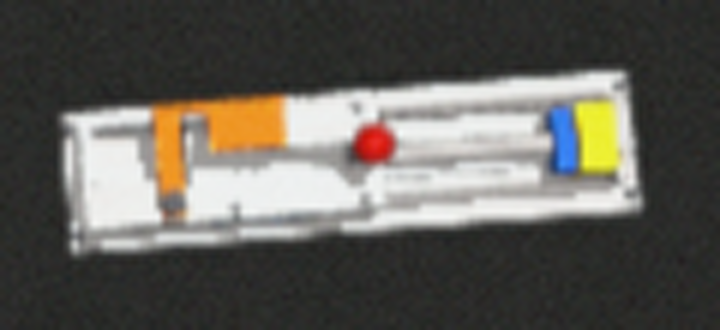

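View pics/topcrop1.png

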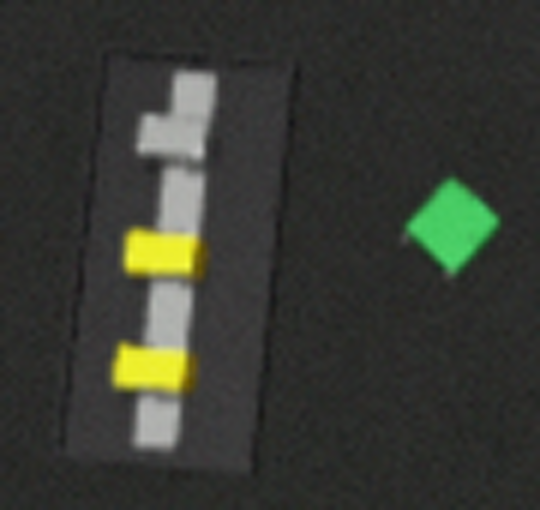

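```bash
cat >> h.py <<'E'
def yaw(o):
    m=R.from_rotvec(o['orientation']).as_matrix(); return np.degrees(np.arctan2(m[1,0],m[0,0])), m
def delta(target,yawdeg=None):
    """remaining shift in tool frame cm (now), turn deg"""
    o=get_obs(); y,m=yaw(o); d=np.asarray(target,float)-o['ee_pos']
    print('t',round(o['t'],2),'pos',o['ee_pos'].round(1),'yaw',round(y,2),'tilt',np.round(m[:,2],4),'F',o['ft_force'].round(2),'w',round(o['width'],1))
    print('shift tool now cm',(m.T@d/10).round(2))
    if yawdeg is not None:
        t=(yawdeg-y+90)%180-90   # world yaw change mod 180
        print('turn about tool z deg (neg of world yaw)',round(-t,2))
        a=np.radians(y+t); m2=np.array([[np.cos(a),np.sin(a),0],[np.sin(a),-np.cos(a),0],[0,0,-1]])
        print('shift after turn cm',(m2.T@d/10).round(2))
E
python3 - <<'E'
from h import *
c=cam('top')
ball=plane(c,(326.63,213.63),87); cap=plane(c,(363.7,212.4),46)
print(ball,cap)
off=np.array([265,190])
cs=[plane(c,np.array(p)/6+off,10)[:2].round(1) for p in [(62,115),(625,72),(640,208),(75,250)]];print(cs)
ax=(cs[0]-cs[1]+cs[3]-cs[2]);print(np.degrees(np.arctan2(ax[1],ax[0])), np.linalg.norm(ax)/2)
for uv in [(176.16,216.83),(174.52,235.94),(180,198)]: print(plane(c,uv,42).round(1))
cs=[plane(c,np.array(p)/6+np.array([150,175]),5)[:2].round(1) for p in [(107,55),(295,65),(253,470),(65,458)]];print(cs)
print(yaw(get_obs())); print(get_obs()['qpos'])
E
```

```text
[ 514.929794   -143.14953341   87.        ] [ 520.3531068  -251.15228596   46.        ]
[array([538.5,  -4.8]), array([ 553.7, -275.1]), array([ 488.4, -278.8]), array([473.7,  -9.6])]
93.17218354583876 270.1639594764631
[518.9 275.   42. ]
[465.4 279.   42. ]
[572.2 264.6  42. ]
[array([618.9, 308. ]), array([612., 216.]), array([417. , 235.5]), array([424.4, 325.5])]
(np.float64(-68.98272033134498), array([[ 3.58649252e-01, -9.33472313e-01, -3.92981111e-04],
       [-9.33471689e-01, -3.58649467e-01,  1.07971163e-03],
       [-1.14882338e-03, -2.04010265e-05, -9.99999340e-01]]))
[-1.22301188e+00  4.23671193e-01  1.63048495e+00 -1.65994761e-06
  1.08858551e+00 -1.90355045e-02]
```

Run:
```python
from h import *
delta((480,-145,150),-86.8)
```

```text
t 0.15 pos [ 224.  -583.   222.1] yaw -68.98 tilt [-4.0e-04  1.1e-03 -1.0e+00] F [ 0.33 -0.42 -0.26] w 87.3
shift tool now cm [-31.7  -39.61   7.25]
turn about tool z deg (neg of world yaw) 17.82
shift after turn cm [-42.31 -28.     7.21]
```

Call:
{"api": "arm_command", "payload": {"increments": [[[0,0,0.5],6],[[0,0,0.5],6],[[0,0,0.5],6],[[-3,-2,0.4],0],[[-3,-2,0.4],0],[[-3,-2,0.4],0],[[-3,-2,0.4],0],[[-3,-2,0.4],0],[[-3,-2,0.4],0],[[-3,-2,0.4],0],[[-3,-2,0.4],0],[[-3,-2,0.4],0],[[-3,-2,0.4],0],[[-3,-2,0.4],0],[[-3,-2,0.4],0],[[-3,-2,0.4],0],[[-3,-2,0.4],0]], "gripper": 0.6}}

```text
t: 1.85
ee_pos: [494.1, -139.0, 146.3]
orientation: [-2.255, 2.187, 0.004]
ft_force: [-0.5, 0.2, 0.2]
width: 52.9
```

Run:
```python
from h import *
delta((480,-145,150),-86.8)
o=get_obs(); im=get_image('wrist'); o2=get_obs(); print(o['ee_pos']-o2['ee_pos'])
np.savez('w1.npz',im=im,pos=o['ee_pos'],ori=o['orientation']); save('w1',im,k=1.5)
```

```text
t 1.85 pos [ 494.1 -139.   146.3] yaw -88.24 tilt [-0.002  0.002 -1.   ] F [-0.45  0.2   0.18] w 52.9
shift tool now cm [ 0.55  1.43 -0.36]
turn about tool z deg (neg of world yaw) -1.44
shift after turn cm [ 0.52  1.44 -0.37]
[-2.25374135 -3.35472432  0.35544664]
```

Run:
```python
from h import *
for i in range(3):
    o=get_obs(); im=get_image('wrist'); o2=get_obs(); print((o['ee_pos']-o2['ee_pos']).round(2))
np.savez('w1.npz',im=im,pos=o['ee_pos'],ori=o['orientation']); save('w1',im,k=1.5)
```

```text
[ 1.31  1.86 -0.11]
[ 1.    1.41 -0.1 ]
[ 0.58  1.03 -0.11]
```

View pics/w1.png

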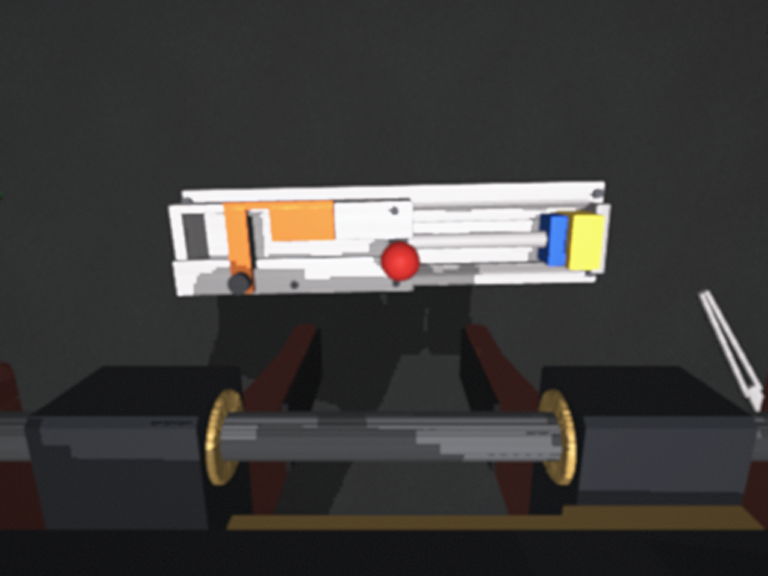

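Run:
```python
from h import *
d=np.load('w1.npz'); im=d['im']
save('w1z',im,(105,110,265,210),5); save('w1y',im,(255,110,415,210),5)
o={'ee_pos':d['pos'],'orientation':d['ori']}
c=cam('wrist',o)
for nm,lo,hi in [('yellow',(22,120,100),(35,255,255)),('red',(0,150,60),(5,255,255)),('orange',(6,150,100),(18,255,255)),('blue',(100,120,60),(125,255,255))]:
    print(nm,blobs(mask(im,lo,hi)))
```

```text
yellow [((np.float64(389.08), np.float64(159.86)), 802, (np.int32(378), np.int32(141), np.int32(24), np.int32(39)))]
red [((np.float64(266.38), np.float64(173.76)), 478, (np.int32(255), np.int32(161), np.int32(24), np.int32(26)))]
orange [((np.float64(184.0), np.float64(150.79)), 1721, (np.int32(149), np.int32(134), np.int32(74), np.int32(51))), ((np.float64(166.62), np.float64(192.38)), 16, (np.int32(165), np.int32(190), np.int32(4), np.int32(6)))]
blue [((np.float64(369.2), np.float64(159.19)), 510, (np.int32(359), np.int32(143), np.int32(20), np.int32(34)))]
```

View pics/w1z.png

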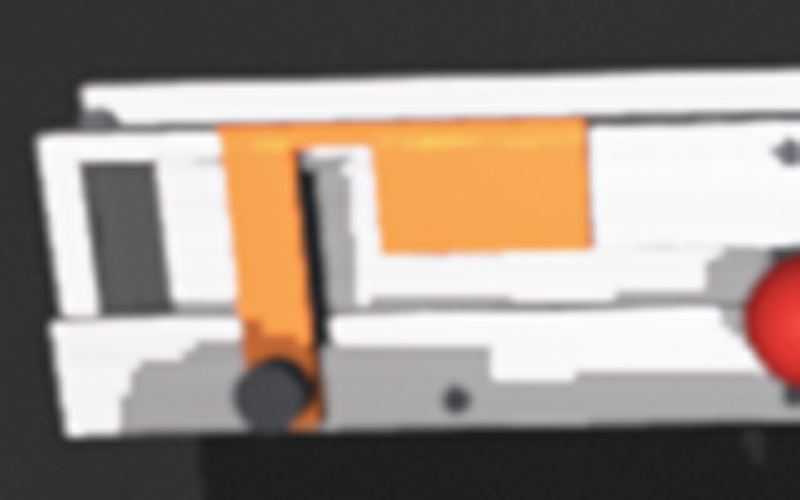

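View pics/w1y.png

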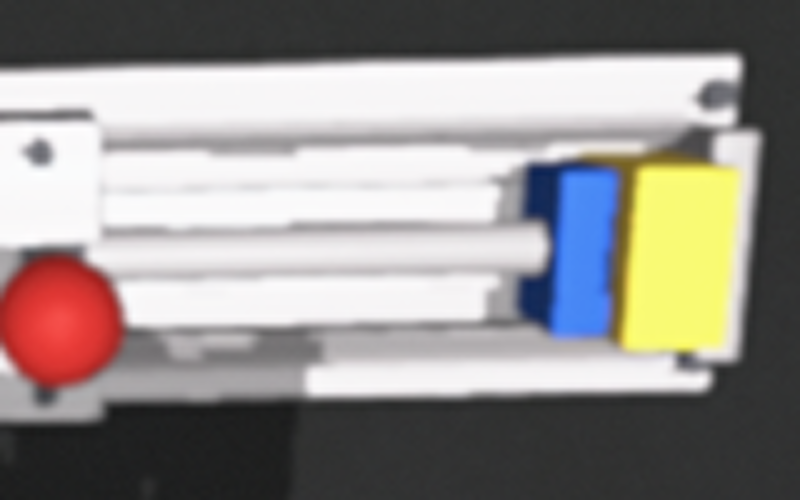

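Run:
```python
from h import *
d=np.load('w1.npz'); o={'ee_pos':d['pos'],'orientation':d['ori']}
c=cam('wrist',o)
P=lambda u,v,z,a: plane(c,(a+(u+.5)/5-.5,110+(v+.5)/5-.5),z)
H=[P(38,135,47,105),P(98,120,47,255),P(105,418,47,255),P(65,437,47,105)]
for h in H: print(h.round(1))
C=[P(637,168,46,255),P(742,168,46,255),P(725,350,46,255),P(622,348,46,255)]
print(np.linalg.norm(H[0]-H[1]),np.linalg.norm(H[2]-H[3]),np.linalg.norm(H[1]-H[2]))
ax=H[0]-H[1]+H[3]-H[2]; a=np.arctan2(ax[1],ax[0]); print('yaw',np.degrees(a))
ex=np.array([np.cos(a),np.sin(a)]);ey=np.array([-ex[1],ex[0]])
m=np.mean(H,0)[:2]; org=m-180*ex; print('mag origin from housing',org)
cc=np.mean(C,0)[:2]; print('cap',cc, (cc-org)@ex,(cc-org)@ey)
b=plane(c,(266.38,173.76),87)[:2]; print('ball',b,(b-org)@ex,(b-org)@ey)
for nm,p in [('buffer',P(318,250,53,105)),('tooth rear',P(378,240,53,105)),('tooth front',P(588,220,53,105))]:
    print(nm,(p[:2]-org)@ex,(p[:2]-org)@ey)
ct=cam('top')
b2=plane(ct,(326.63,213.63),87)[:2]; print('top ball',b2)
```

```text
[536.5 -11.7  47. ]
[ 543.7 -148.8   47. ]
[ 491.7 -152.4   47. ]
[483.3 -11.8  47. ]
137.27078941322284 140.8680104862298 52.17413902826167
yaw 93.22045222605733
mag origin from housing [ 523.89567279 -260.8791328 ]
cap [ 523.24231638 -250.95356637] 9.946595922450532 0.09472709142523644
ball [ 517.09222663 -142.51673292] 118.557682315215 0.14335049970894032
buffer 200.67418552107128 -6.858800246092015
tooth rear 190.3974874793665 -8.33244665266148
tooth front 154.84798802250108 -10.936004980984704
top ball [ 514.929794   -143.14953341]
```

Run:
```python
from h import *
delta((516.6,-141.8,68),-86.8)
```

```text
t 2.05 pos [ 493.4 -140.   146.3] yaw -88.11 tilt [-0.0027  0.0019 -1.    ] F [-0.69 -0.03  0.53] w 52.6
shift tool now cm [ 0.28 -2.33  7.82]
turn about tool z deg (neg of world yaw) -1.31
shift after turn cm [ 0.31 -2.3   7.83]
```

Call:
{"api": "arm_command", "payload": {"increments": [[[0,-1,0],-1.3],[[0.3,-1.3,0],0],[[0,0,1],0],[[0,0,0],0],[[0,0,0],0]]}}

```text
t: 2.55
ee_pos: [517.4, -146.2, 135.5]
orientation: [2.278, -2.162, -0.004]
ft_force: [0.1, -0.6, 0.6]
width: 52.7
```

Run:
```python
from h import *
delta((516.6,-141.8,68),-86.8)
```

```text
t 2.55 pos [ 517.4 -146.2  135.5] yaw -87.01 tilt [-0.0024  0.0014 -1.    ] F [ 0.1  -0.58  0.62] w 52.7
shift tool now cm [-0.43  0.04  6.75]
turn about tool z deg (neg of world yaw) -0.21
shift after turn cm [-0.44  0.05  6.75]
```

Call:
{"api": "arm_command", "payload": {"increments": [[[-0.4,0,1.3],0],[[0,0,1.3],0],[[0,0,1.3],0],[[0,0,1.3],0],[[0,0,0.8],0],[[0,0,0],0],[[0,0,0],0]]}}

```text
t: 3.25
ee_pos: [514.7, -141.5, 68.4]
orientation: [2.276, -2.162, -0.01]
ft_force: [0.9, 0.5, -0.5]
width: 52.4
```

Run:
```python
from h import *
delta((516.6,-141.8,68),-86.8)
im=get_image('wrist'); save('w2',im,(100,110,420,350),2.5)
delta((516.6,-141.8,68),-86.8)
```

```text
t 3.25 pos [ 514.7 -141.5   68.4] yaw -87.04 tilt [-0.0065  0.0026 -1.    ] F [ 0.95  0.47 -0.49] w 52.4
shift tool now cm [ 0.04 -0.19  0.04]
turn about tool z deg (neg of world yaw) -0.24
shift after turn cm [ 0.04 -0.19  0.04]
t 3.3 pos [ 514.7 -141.5   68.5] yaw -87.04 tilt [-0.0063  0.0025 -1.    ] F [-0.31  0.48  0.19] w 52.9
shift tool now cm [ 0.04 -0.19  0.05]
turn about tool z deg (neg of world yaw) -0.24
shift after turn cm [ 0.04 -0.19  0.05]
```

View pics/w2.png

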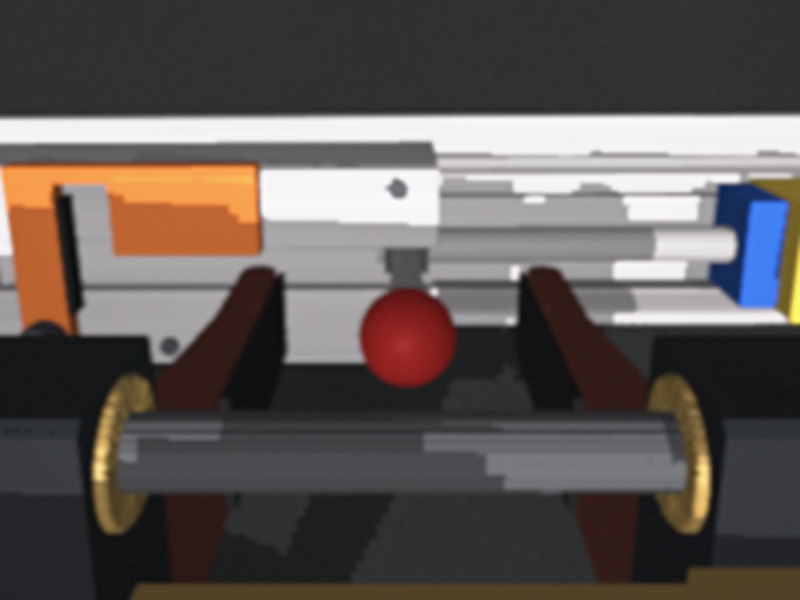

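Call:
{"api": "arm_command", "payload": {"increments": [[[0,-0.2,0],0],[[0,0,0],0],[[0,0,0],0],[[0,0,0],0],[[0,0,0],0],[[0,0,0],0]], "gripper": 0}}

```text
t: 3.9
ee_pos: [518.4, -142.4, 70.4]
orientation: [2.277, -2.162, -0.003]
ft_force: [0.4, -2.5, -3.5]
width: 18.1
```

Run:
```python
from h import *
delta((516.6,-141.8,68),-86.8)
```

```text
t 3.9 pos [ 518.4 -142.4   70.4] yaw -87.03 tilt [-2.3e-03  5.0e-04 -1.0e+00] F [ 0.36 -2.53 -3.52] w 18.1
shift tool now cm [-0.07  0.17  0.24]
turn about tool z deg (neg of world yaw) -0.23
shift after turn cm [-0.07  0.17  0.24]
```

Call:
{"api": "arm_command", "payload": {"increments": [[[0,0,0],0],[[0,0,0],0],[[0,0,0],0]]}}

```text
t: 4.2
ee_pos: [518.4, -142.4, 70.3]
orientation: [2.277, -2.163, -0.003]
ft_force: [-0.4, -0.7, -0.9]
width: 18.5
```

Run:
```python
from h import *
delta((516.6,-141.8,68),-86.8)
im=get_image('wrist'); save('w3',im,(100,110,420,350),2.5)
im=get_image('side'); save('s3',im,(240,140,380,245),5)
delta((516.6,-141.8,68),-86.8)
```

```text
t 4.2 pos [ 518.4 -142.4   70.3] yaw -87.04 tilt [-2.4e-03  7.0e-04 -1.0e+00] F [-0.42 -0.69 -0.88] w 18.5
shift tool now cm [-0.07  0.17  0.24]
turn about tool z deg (neg of world yaw) -0.24
shift after turn cm [-0.07  0.17  0.23]
t 4.3 pos [ 518.3 -142.4   70.3] yaw -87.04 tilt [-2.4e-03  7.0e-04 -1.0e+00] F [-0.03 -1.61 -0.73] w 18.0
shift tool now cm [-0.07  0.17  0.23]
turn about tool z deg (neg of world yaw) -0.24
shift after turn cm [-0.07  0.17  0.23]
```

View pics/w3.png

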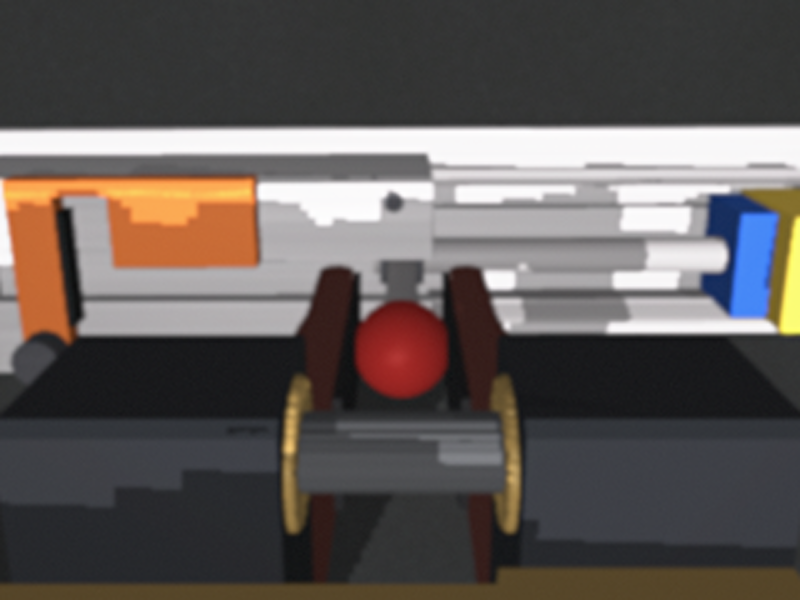

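View pics/s3.png

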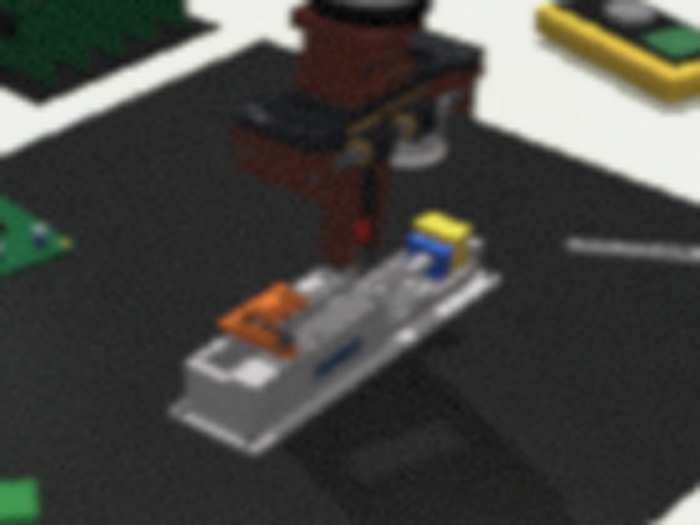

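Call:
{"api": "arm_command", "payload": {"increments": [[[-0.6,0,0],0],[[-0.6,0,0],-0.2],[[-0.6,0,0],0],[[-0.6,0,0],0],[[-0.6,0,0],0],[[-0.6,0,0],0],[[-0.6,0,0],0],[[-0.6,0,0],0],[[-0.6,0,0],0],[[-0.6,0,0],0],[[0,0,0],0]]}}

```text
t: 5.4
ee_pos: [515.1, -80.6, 70.3]
orientation: [2.283, -2.151, 0.006]
ft_force: [0.3, -6.2, -2.7]
width: 18.3
```

```bash
cat >> h.py <<'E'
ang=np.radians(93.2); EX=np.array([np.cos(ang),np.sin(ang)]); EY=np.array([-EX[1],EX[0]])
P0=np.array([518.3,-142.4])
def mag():
    o=get_obs(); d=o['ee_pos'][:2]-P0; f=o['ft_force']; y,_=yaw(o)
    print('t %.2f travel %.2f lat(y) %.2f z %.2f | Fx %.2f Fy %.2f Fz %.2f | yaw %.2f w %.1f'%(o['t'],d@EX,d@EY,o['ee_pos'][2],f[:2]@EX,f[:2]@EY,f[2],y,o['width']))
E
python3 - <<'E'
from h import *
mag()
E
```

```text
t 5.40 travel 61.86 lat(y) -0.20 z 70.30 | Fx -6.17 Fy 0.01 Fz -2.68 | yaw -86.58 w 18.3
```

Call:
{"api": "arm_command", "payload": {"increments": [[[-0.3,0,0],0.2],[[-0.3,0,0],0],[[-0.3,0,0],0],[[-0.2,0,0],0],[[0,0,0],0]]}}

```text
t: 5.9
ee_pos: [514.4, -69.4, 70.3]
orientation: [2.282, -2.15, 0.011]
ft_force: [0.5, -6.3, -3.3]
width: 18.5
```

Run:
```python
from h import *
mag()
```

```text
t 5.90 travel 73.07 lat(y) -0.16 z 70.30 | Fx -6.37 Fy -0.17 Fz -3.25 | yaw -86.60 w 18.5
```

Call:
{"api": "arm_command", "payload": {"increments": [[[-0.1,0,0],0],[[-0.1,0,0],0],[[-0.1,0,0],0],[[0,0,0],0]]}}

```text
t: 6.3
ee_pos: [514.1, -66.6, 70.3]
orientation: [2.283, -2.147, 0.014]
ft_force: [0.2, -7.2, -2.8]
width: 18.5
```

Run:
```python
from h import *
mag()
```

```text
t 6.30 travel 75.88 lat(y) -0.05 z 70.31 | Fx -7.21 Fy 0.22 Fz -2.75 | yaw -86.48 w 18.5
```

Call:
{"api": "arm_command", "payload": {"increments": [[[-0.1,0,0],0],[[-0.1,0,0],0],[[0,0,0],0]]}}

```text
t: 6.6
ee_pos: [513.9, -64.9, 70.3]
orientation: [2.283, -2.144, 0.017]
ft_force: [0.9, -6.6, -2.1]
width: 18.4
```

Run:
```python
from h import *
mag()
```

```text
t 6.60 travel 77.64 lat(y) 0.04 z 70.28 | Fx -6.61 Fy -0.58 Fz -2.14 | yaw -86.40 w 18.4
```

Call:
{"api": "arm_command", "payload": {"increments": [[[-0.1,0,0],0],[[-0.1,0,0],0],[[0,0,0],0]]}}

```text
t: 6.9
ee_pos: [513.8, -63.4, 70.3]
orientation: [2.284, -2.142, 0.02]
ft_force: [1.0, -7.4, -2.6]
width: 18.1
```

Run:
```python
from h import *
mag()
```

```text
t 6.90 travel 79.10 lat(y) 0.09 z 70.27 | Fx -7.46 Fy -0.63 Fz -2.55 | yaw -86.32 w 18.1
```

Call:
{"api": "arm_command", "payload": {"increments": [[[-0.1,0,0],0],[[-0.1,0,0],0],[[0,0,0],0]]}}

```text
t: 7.2
ee_pos: [513.8, -63.5, 70.3]
orientation: [2.284, -2.137, 0.026]
ft_force: [0.4, -7.2, -3.5]
width: 18.1
```

Run:
```python
from h import *
mag(); print(yaw(get_obs())[1].round(3))
```

```text
t 7.20 travel 79.03 lat(y) 0.07 z 70.26 | Fx -7.25 Fy -0.02 Fz -3.49 | yaw -86.19 w 18.1
[[ 0.066 -0.998  0.003]
 [-0.998 -0.066 -0.021]
 [ 0.021 -0.002 -1.   ]]
```

Call:
{"api": "arm_command", "payload": {"increments": [[[-0.2,0,0],0]]}}

```text
t: 7.3
ee_pos: [513.9, -62.8, 70.3]
orientation: [2.284, -2.135, 0.029]
ft_force: [0.2, -22.3, -3.4]
width: 18.2
```

Run:
```python
from h import *
mag(); print(yaw(get_obs())[1].round(3)[:,2])
```

```text
t 7.30 travel 79.74 lat(y) -0.01 z 70.26 | Fx -22.30 Fy 1.05 Fz -3.42 | yaw -86.13 w 18.2
[ 0.004 -0.024 -1.   ]
```

Call:
{"api": "arm_command", "payload": {"increments": [[[0.2,0,0],0],[[0,0,0],0]]}}

```text
t: 7.5
ee_pos: [513.8, -65.4, 70.3]
orientation: [2.284, -2.134, 0.031]
ft_force: [1.1, -7.3, -1.8]
width: 18.3
```

Run:
```python
from h import *
mag(); print(yaw(get_obs())[1].round(3)[:,2])
```

```text
t 7.50 travel 77.16 lat(y) 0.16 z 70.28 | Fx -7.34 Fy -0.70 Fz -1.85 | yaw -86.11 w 18.3
[ 0.004 -0.025 -1.   ]
```

Call:
{"api": "arm_command", "payload": {"increments": [[[-0.05,-0.54,0.02],0],[[0,-0.53,0.07],0],[[0,-0.53,0.12],0]]}}

```text
t: 7.8
ee_pos: [528.0, -64.3, 68.4]
orientation: [2.283, -2.13, 0.029]
ft_force: [-0.8, -6.5, 0.7]
width: 18.3
```

Run:
```python
from h import *
mag(); print(yaw(get_obs())[1].round(3)[:,2])
```

```text
t 7.80 travel 77.41 lat(y) -14.00 z 68.40 | Fx -6.46 Fy 1.14 Fz 0.73 | yaw -86.03 w 18.3
[ 0.    -0.027 -1.   ]
```

Call:
{"api": "arm_command", "payload": {"increments": [[[0,-0.5,0.14],0],[[0,-0.5,0.19],0],[[0,-0.45,0.2],0],[[0,-0.25,0.12],0],[[0,0,0],0]]}}

```text
t: 8.3
ee_pos: [544.5, -64.0, 62.7]
orientation: [2.284, -2.122, 0.031]
ft_force: [-0.3, -6.1, 0.6]
width: 18.3
```

Run:
```python
from h import *
mag(); print(yaw(get_obs())[1].round(3)[:,2])
im=get_image('wrist'); save('w4',im,(60,110,380,350),2.5)
```

```text
t 8.30 travel 76.84 lat(y) -30.49 z 62.68 | Fx -6.05 Fy 0.68 Fz 0.60 | yaw -85.79 w 18.3
[-0.002 -0.031 -1.   ]
```

View pics/w4.png

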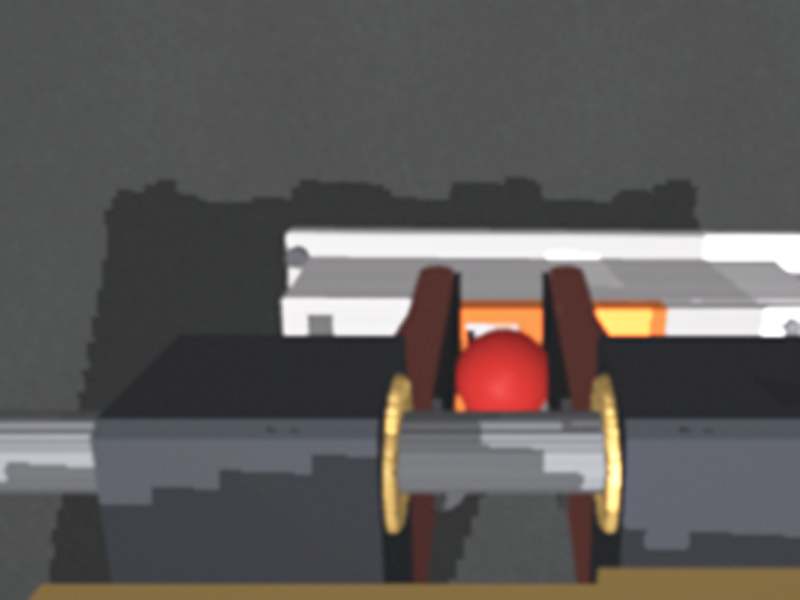

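Call:
{"api": "arm_command", "payload": {"increments": [[[0.05,0,0],0],[[0,0,0],0],[[0,0,0],0],[[0,0,0],0],[[0,0,0],0],[[0,0,-2],0],[[0,0,-4],0],[[0,0,-4],0]], "gripper": 0.6}}

```text
t: 9.15
ee_pos: [539.8, -58.0, 160.0]
orientation: [2.28, -2.115, 0.012]
ft_force: [1.1, 0.5, 0.3]
width: 53.0
```

Run:
```python
from h import *
mag(); print(yaw(get_obs())[1].round(3)[:,2])
o=get_obs(); im=get_image('top'); save('t5',im,(265,190,385,245),6)
```

```text
t 9.15 travel 83.07 lat(y) -26.15 z 159.97 | Fx 0.40 Fy -1.08 Fz 0.33 | yaw -85.69 w 53.0
[-0.016 -0.028 -0.999]
```

View pics/t5.png

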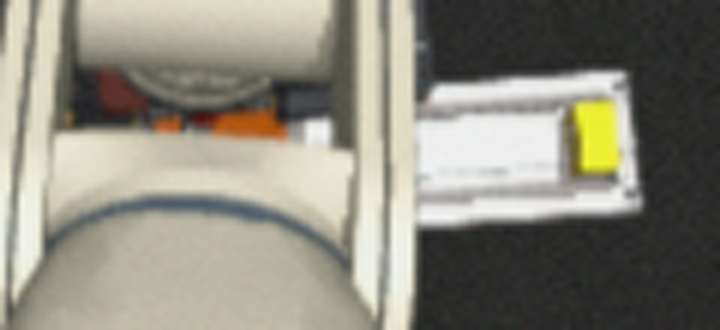

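Run:
```python
from h import *
delta((450,275,150),-95.4)
```

```text
t 9.2 pos [543.5 -58.3 166.3] yaw -85.7 tilt [-0.0064 -0.0291 -0.9996] F [ 1.92 -0.31  4.54] w 52.8
shift tool now cm [-33.97   6.82   0.72]
turn about tool z deg (neg of world yaw) 9.7
shift after turn cm [-32.3   12.44   1.63]
```

Call:
{"api": "arm_command", "payload": {"increments": [[[-1,0,0],5],[[-1.5,0.5,0],4.7],[[-3,1.3,0.1],0],[[-3,1.3,0.1],0],[[-3,1.3,0.1],0],[[-3,1.3,0.1],0],[[-3,1.3,0.1],0],[[-3,1.3,0.1],0],[[-3,1.3,0.1],0],[[-3,1.3,0.1],0],[[-2.5,1,0.1],0],[[-1.5,0.6,0],0],[[-1,0.3,0],0],[[0,0,0],0],[[0,0,0],0]]}}

```text
t: 10.7
ee_pos: [444.1, 281.0, 150.4]
orientation: [2.094, -2.322, 0.038]
ft_force: [0.2, -0.4, -0.4]
width: 52.4
```

Run:
```python
from h import *
delta((450,275,150),-95.4)
get_image('wrist')
o=get_obs(); im=get_image('wrist'); o2=get_obs(); print(o2['ee_pos']-o['ee_pos'])
np.savez('w6.npz',im=im,pos=o['ee_pos'],ori=o['orientation']); save('w6',im,k=1.5)
```

```text
t 10.7 pos [444.1 281.  150.4] yaw -95.92 tilt [ 0.0059 -0.0276 -0.9996] F [ 0.23 -0.39 -0.43] w 52.4
shift tool now cm [ 0.53 -0.65  0.06]
turn about tool z deg (neg of world yaw) -0.52
shift after turn cm [ 0.54 -0.65  0.04]
[ 0.12315059 -0.16205308  0.08026527]
```

View pics/w6.png

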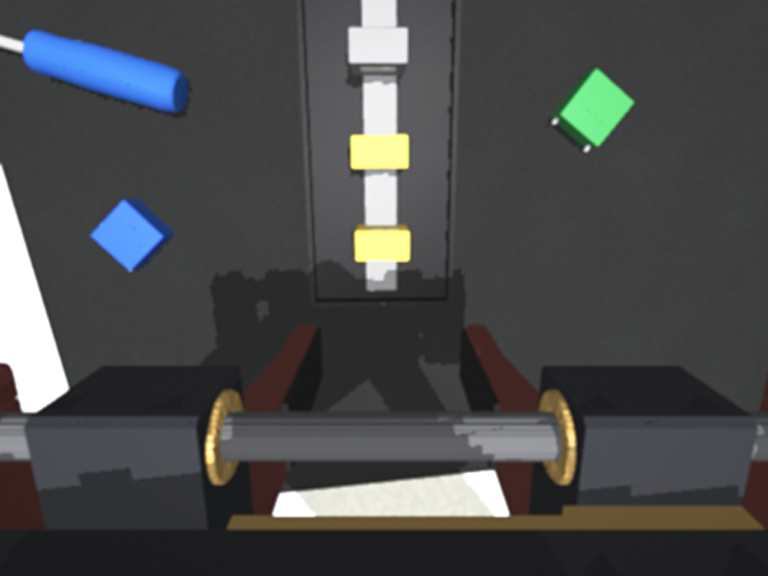

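Run:
```python
from h import *
d=np.load('w6.npz'); im=d['im']; o={'ee_pos':d['pos'],'orientation':d['ori']}
c=cam('wrist',o)
save('w6z',im,(195,70,315,210),4)
m=mask(im,(22,100,150),(35,255,255))
cs,_=cv2.findContours(m,cv2.RETR_EXTERNAL,cv2.CHAIN_APPROX_NONE)
for k in cs:
    if cv2.contourArea(k)<100: continue
    r=cv2.minAreaRect(k); bx=cv2.boxPoints(r); W=np.array([plane(c,p,43) for p in bx])
    e=[np.linalg.norm(W[i]-W[(i+1)%4]) for i in range(4)]
    i=int(np.argmax(e)); v=W[(i+1)%4]-W[i]; print(r,'centre',W.mean(0).round(1),'sides',np.round(e,1),'yaw long',np.degrees(np.arctan2(v[1],v[0])).round(1))
```

```text
((254.5, 162.5), (23.0, 37.0), 90.0) centre [468.6 280.4  43. ] sides [32.7 20.7 33.3 20.7] yaw long 83.7
((252.5, 100.5), (23.0, 39.0), 90.0) centre [521.7 276.4  43. ] sides [32.9 18.8 33.4 18.8] yaw long 84.0
```

View pics/w6z.png

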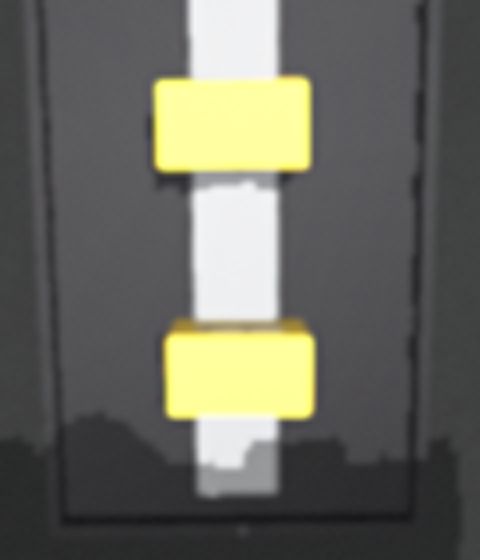

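Run:
```python
from h import *
delta((467.5,280.4,22.5),-96)
```

```text
t 10.8 pos [444.3 280.6 150.5] yaw -95.98 tilt [ 0.006  -0.0275 -0.9996] F [-0.59  0.08  0.23] w 53.1
shift tool now cm [-0.56 -2.2  12.81]
turn about tool z deg (neg of world yaw) 0.02
shift after turn cm [-0.22 -2.31 12.8 ]
```

Call:
{"api": "arm_command", "payload": {"increments": [[[-0.2,-0.8,2.5],0],[[-0.2,-0.8,2.5],0],[[-0.1,-0.6,2.3],0],[[0,0,2],0],[[0,0,1],0],[[0,0,0],0]]}}

```text
t: 11.4
ee_pos: [471.8, 276.4, 46.0]
orientation: [2.088, -2.334, 0.04]
ft_force: [0.4, 0.5, 0.6]
width: 52.3
```

Run:
```python
from h import *
delta((467.5,280.4,22.5),-96)
im=get_image('wrist'); save('w7',im,(100,90,420,330),2.5)
delta((467.5,280.4,22.5),-96)
```

```text
t 11.4 pos [471.8 276.4  46. ] yaw -96.39 tilt [ 0.0096 -0.0257 -0.9996] F [0.39 0.53 0.58] w 52.3
shift tool now cm [-0.41  0.5   2.33]
turn about tool z deg (neg of world yaw) -0.39
shift after turn cm [-0.36  0.47  2.35]
t 11.45 pos [472.  276.5  46.6] yaw -96.39 tilt [ 0.0103 -0.0253 -0.9996] F [ 0.6  -0.5  -0.31] w 52.9
shift tool now cm [-0.39  0.53  2.4 ]
turn about tool z deg (neg of world yaw) -0.39
shift after turn cm [-0.34  0.49  2.41]
```

View pics/w7.png

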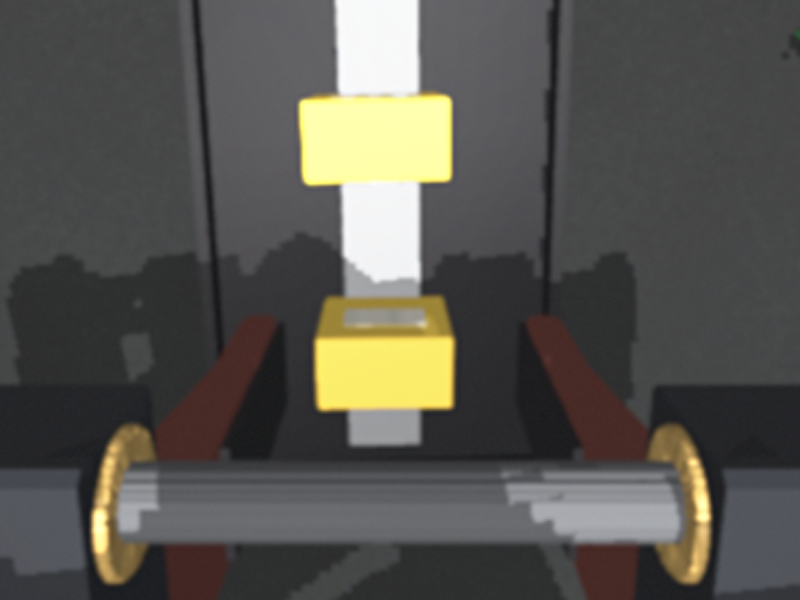

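Call:
{"api": "arm_command", "payload": {"increments": [[[-0.3,0.25,0.9],-0.4],[[-0.1,0.25,0.9],0],[[0,0,0.4],0],[[0,0,0],0]]}}

```text
t: 11.85
ee_pos: [468.8, 281.6, 25.4]
orientation: [2.1, -2.33, 0.042]
ft_force: [0.2, -0.8, -0.4]
width: 52.6
```

Run:
```python
from h import *
delta((467.5,280.4,22.5),-96)
```

```text
t 11.85 pos [468.8 281.6  25.4] yaw -95.96 tilt [ 0.014  -0.0231 -0.9996] F [ 0.18 -0.85 -0.42] w 52.6
shift tool now cm [0.13 0.12 0.29]
turn about tool z deg (neg of world yaw) 0.04
shift after turn cm [0.13 0.12 0.29]
```

Call:
{"api": "arm_command", "payload": {"increments": [[[0.1,0.1,0.3],0],[[0,0,0],0],[[0,0,0],0],[[0,0,0],0],[[0,0,0],0]], "gripper": 0}}

```text
t: 12.35
ee_pos: [468.0, 281.1, 22.8]
orientation: [2.101, -2.33, 0.042]
ft_force: [-0.3, -0.3, -0.3]
width: 31.7
```

Run:
```python
from h import *
delta((467.5,280.4,22.5),-96)
im=get_image('wrist'); save('w8',im,(100,90,420,330),2.5)
```

```text
t 12.35 pos [468.  281.1  22.8] yaw -95.94 tilt [ 0.0151 -0.0224 -0.9996] F [-0.28 -0.29 -0.34] w 31.7
shift tool now cm [0.07 0.05 0.03]
turn about tool z deg (neg of world yaw) 0.06
shift after turn cm [0.07 0.05 0.03]
```

View pics/w8.png

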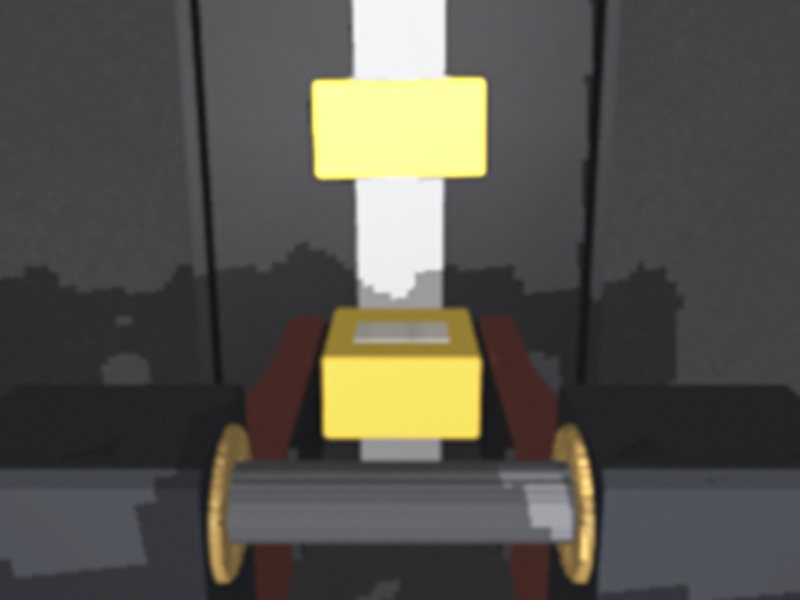

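Call:
{"api": "arm_command", "payload": {"increments": [[[0,0,-0.5],0],[[0,0,-2],0],[[0,0,-3],0],[[0,0,-3],0],[[0,0,-2],0]]}}

```text
t: 12.9
ee_pos: [464.4, 282.2, 129.3]
orientation: [2.096, -2.325, 0.04]
ft_force: [1.5, 0.6, -1.1]
width: 32.1
```

```bash
cat >> h.py <<'E'
def plan(target,turn_tool,n):
    o=get_obs(); y,m=yaw(o); d=(np.asarray(target,float)-o['ee_pos'])/n/10
    print('pos',o['ee_pos'].round(1),'yaw',y.round(1),'F',o['ft_force'].round(1),'w',o['width'].round(1))
    for i in range(n):
        mm=m@R.from_rotvec([0,0,np.radians(turn_tool*i/n)]).as_matrix()
        print((mm.T@d).round(1),round(turn_tool/n,1))
E
python3 - <<'E'
from h import *
plan((522,-227.3,125),-99.1,14)
E
```

```text
Traceback (most recent call last):
  File "h.py", line 46, in plan
    print('pos',o['ee_pos'].round(1),'yaw',y.round(1),'F',o['ft_force'].round(1),'w',o['width'].round(1))
                                                                                     ^^^^^^^^^^^^^^^^
AttributeError: 'float' object has no attribute 'round'
```

```bash
sed -i "s/o\['width'\].round(1))/o['width'])/" h.py
python3 - <<'E'
from h import *
plan((522,-227.3,125),-99.1,14)
E
```

```text
pos [464.4 282.2 129.3] yaw -95.9 F [ 1.5  0.6 -1.1] w 32.11389138009944
[ 3.6 -0.8  0.1] -7.1
[ 3.6 -0.3  0.1] -7.1
[3.7 0.1 0.1] -7.1
[3.6 0.6 0.1] -7.1
[3.5 1.  0.1] -7.1
[3.4 1.4 0.1] -7.1
[3.2 1.8 0.1] -7.1
[2.9 2.2 0.1] -7.1
[2.6 2.6 0.1] -7.1
[2.3 2.9 0.1] -7.1
[1.9 3.1 0.1] -7.1
[1.5 3.3 0.1] -7.1
[1.1 3.5 0.1] -7.1
[0.7 3.6 0.1] -7.1
```

Call:
{"api": "arm_command", "payload": {"increments": [[[2,-0.4,0],-5],[[3.6,-0.3,0],-7.1],[[3.7,0.1,0],-7.1],[[3.6,0.6,0],-7.1],[[3.5,1,0],-7.1],[[3.4,1.4,0],-7.1],[[3.2,1.8,0],-7.1],[[2.9,2.2,0],-7.1],[[2.6,2.6,0],-7.1],[[2.3,2.9,0],-7.1],[[1.9,3.1,0],-7.1],[[1.5,3.3,0],-7.1],[[1,2.5,0],-5],[[0.5,1.5,0],-3],[[0,0,0],0],[[0,0,0],0]]}}

```text
t: 14.5
ee_pos: [523.6, -195.8, 152.8]
orientation: [3.12, -0.027, 0.043]
ft_force: [-0.2, -0.3, 0.4]
width: 31.7
```

Run:
```python
from h import *
delta((522,-227.3,70),3.2)
```

```text
t 14.5 pos [ 523.6 -195.8  152.8] yaw -0.96 tilt [ 0.0275 -0.0214 -0.9994] F [-0.22 -0.28  0.38] w 31.7
shift tool now cm [-0.34  2.98  8.34]
turn about tool z deg (neg of world yaw) -4.16
shift after turn cm [-0.33  3.14  8.28]
```

Call:
{"api": "arm_command", "payload": {"increments": [[[0,0.5,1],-4.2],[[-0.2,1.2,2],0],[[-0.1,1,2],0],[[0,0.3,1.2],0],[[0,0,0],0],[[0,0,0],0]]}}

```text
t: 15.1
ee_pos: [523.3, -221.5, 91.1]
orientation: [3.119, 0.09, 0.042]
ft_force: [-0.3, 0.1, -0.4]
width: 31.9
```

Run:
```python
from h import *
get_image('wrist')
delta((522,-227.3,70),3.2)
o=get_obs(); im=get_image('wrist')
np.savez('w9.npz',im=im,pos=o['ee_pos'],ori=o['orientation']); save('w9',im,(90,60,430,320),2.3)
```

```text
t 15.15 pos [ 523.3 -221.5   91.2] yaw 3.34 tilt [ 0.0279 -0.0201 -0.9994] F [-1.15  0.73 -0.59] w 31.6
shift tool now cm [-0.22  0.53  2.13]
turn about tool z deg (neg of world yaw) 0.14
shift after turn cm [-0.17  0.57  2.12]
```

View pics/w9.png

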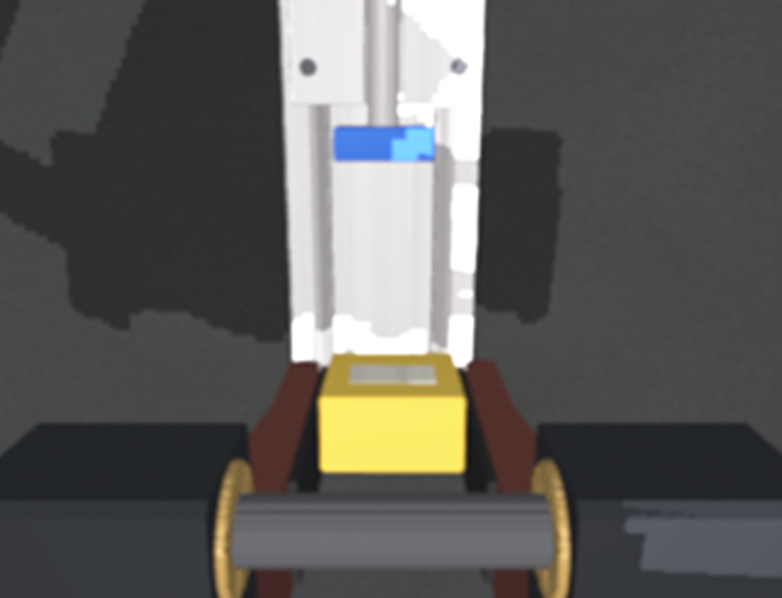

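Run:
```python
from h import *
d=np.load('w9.npz'); im=d['im']; o={'ee_pos':d['pos'],'orientation':d['ori']}
c=cam('wrist',o)
m=mask(im,(95,100,80),(125,255,255)); m[200:]=0
print(blobs(m))
org=np.array([523.9,-260.9])
ys,xs=np.nonzero(m)
l,r=xs.min()-.5,xs.max()+.5; t,b=ys.min()-.5,ys.max()+.5
for p in [(l,b),(r,b),(l,t),(r,t)]:
    w=plane(c,p,38)[:2]; print(w.round(1),((w-org)@EX).round(2),((w-org)@EY).round(2))
# base edges at z ~? , housing front corners z47: px crop
for p in [(287,103),(485,103)]:
    w=plane(c,(90+p[0]/2.3,60+p[1]/2.3),47)[:2]; print('hous',((w-org)@EX).round(2),((w-org)@EY).round(2))
print('tcp',((o['ee_pos'][:2]-org)@EX).round(2),((o['ee_pos'][:2]-org)@EY).round(2))
# held cap near-top face edges
m=mask(im,(22,100,60),(35,255,255)); print(blobs(m,50))
K=c
tip=proj(c,o['ee_pos']);print('tcp px',tip)
```

```text
[((np.float64(256.51), np.float64(122.05)), 649, (np.int32(235), np.int32(115), np.int32(44), np.int32(15)))]
[ 503.4 -167.4] 94.45 15.21
[ 533.7 -165.7] 94.46 -15.13
[ 503.1 -157.4] 104.48 15.0
[ 533.  -155.7] 104.52 -14.95
hous 110.81 27.06
hous 110.93 -28.61
tcp 39.4 -1.64
[((np.float64(285.13), np.float64(13.19)), 1013, (np.int32(267), np.int32(0), np.int32(37), np.int32(28))), ((np.float64(260.01), np.float64(242.39)), 2922, (np.int32(227), np.int32(214), np.int32(67), np.int32(52)))]
tcp px [260.99306819 234.96764735]
```

```bash
cat >> h.py <<'E'
ORG=np.array([523.9,-260.9])
def M(x,y,z): 
    p=ORG+(x+0.4)*EX+y*EY; return (p[0],p[1],z)
def inmag():
    o=get_obs(); q=o['ee_pos'][:2]-ORG; f=o['ft_force']
    print('t %.2f magx %.2f magy %.2f z %.2f Fx %.2f Fy %.2f Fz %.2f'%(o['t'],q@EX-.4,q@EY,o['ee_pos'][2],f[:2]@EX,f[:2]@EY,f[2]))
E
python3 - <<'E'
from h import *
delta(M(33.5,0.3,42),3.2)
E
```

```text
t 15.2 pos [ 523.6 -221.7   91.5] yaw 3.35 tilt [ 0.0286 -0.0204 -0.9994] F [ 0.2  -0.03 -0.07] w 31.9
shift tool now cm [-0.35  0.41  4.95]
turn about tool z deg (neg of world yaw) 0.15
shift after turn cm [-0.22  0.52  4.95]
```

Call:
{"api": "arm_command", "payload": {"increments": [[[-0.2,0.2,1.2],0.1],[[-0.1,0.2,1.2],0],[[0,0,1.2],0],[[0,0,1],0],[[0,0,0.3],0],[[0,0,0],0]]}}

```text
t: 15.8
ee_pos: [522.7, -226.9, 39.2]
orientation: [3.118, 0.088, 0.046]
ft_force: [0.5, 0.2, 0.3]
width: 31.8
```

Run:
```python
from h import *
inmag()
delta(M(33.5,0.3,42),3.2)
```

```text
t 15.80 magx 33.61 magy -0.72 z 39.18 Fx 0.13 Fy -0.54 Fz 0.29
t 15.8 pos [ 522.7 -226.9   39.2] yaw 3.25 tilt [ 0.03   -0.021  -0.9993] F [0.53 0.16 0.29] w 31.8
shift tool now cm [-0.09  0.02 -0.28]
turn about tool z deg (neg of world yaw) 0.05
shift after turn cm [-0.1   0.01 -0.28]
```

Call:
{"api": "arm_command", "payload": {"increments": [[[-0.1,0,0.2],0],[[-0.04,0,0.2],0],[[0,0,0.2],0],[[0,0,0],0]]}}

```text
t: 16.2
ee_pos: [521.8, -227.3, 33.1]
orientation: [3.118, 0.088, 0.047]
ft_force: [-0.4, -0.7, -0.9]
width: 31.8
```

Run:
```python
from h import *
inmag()
im=get_image('wrist'); save('w10',im,(130,60,390,280),3)
inmag()
```

```text
t 16.20 magx 33.24 magy 0.21 z 33.11 Fx -0.66 Fy 0.40 Fz -0.89
t 16.25 magx 33.17 magy 0.12 z 33.24 Fx 0.07 Fy -0.33 Fz -0.32
```

View pics/w10.png

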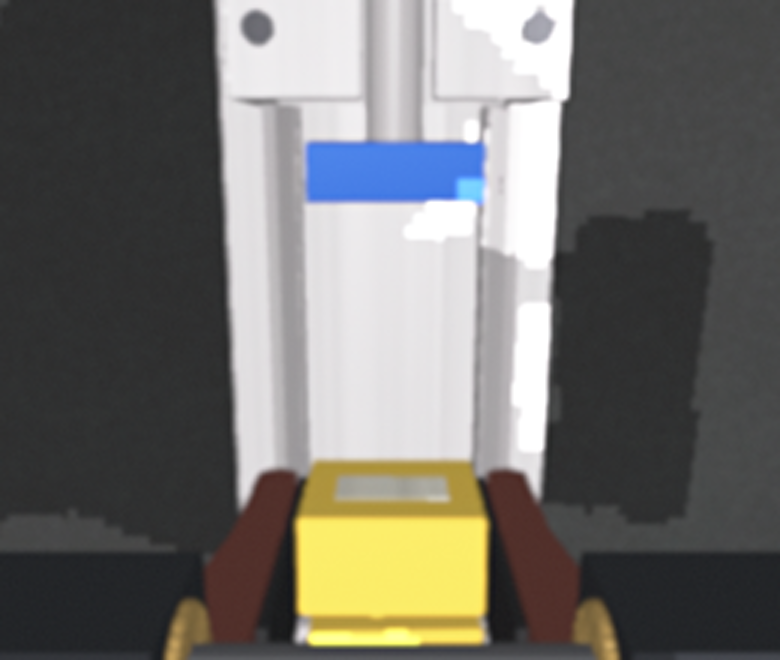

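Call:
{"api": "arm_command", "payload": {"increments": [[[-0.03,0.02,0.2],0],[[-0.02,0,0.2],0],[[0,0,0.1],0],[[0,0,0],0]]}}

```text
t: 16.65
ee_pos: [522.0, -227.9, 28.4]
orientation: [3.117, 0.088, 0.049]
ft_force: [1.2, -0.9, -0.6]
width: 31.6
```

Run:
```python
from h import *
inmag()
```

```text
t 16.65 magx 32.65 magy 0.10 z 28.38 Fx -0.97 Fy -1.10 Fz -0.56
```

Call:
{"api": "arm_command", "payload": {"increments": [[[-0.02,0,0.1],0],[[0,0,0.1],0],[[0,0,0],0]]}}

```text
t: 16.95
ee_pos: [521.8, -228.0, 26.2]
orientation: [3.117, 0.088, 0.049]
ft_force: [-0.4, -0.5, 0.2]
width: 31.7
```

Run:
```python
from h import *
inmag()
```

```text
t 16.95 magx 32.59 magy 0.23 z 26.22 Fx -0.52 Fy 0.41 Fz 0.15
```

Call:
{"api": "arm_command", "payload": {"increments": [[[0,0,0.08],0],[[0,0,0],0]]}}

```text
t: 17.15
ee_pos: [521.9, -228.0, 25.8]
orientation: [3.117, 0.088, 0.049]
ft_force: [0.3, 0.7, 1.4]
width: 32.0
```

Run:
```python
from h import *
inmag()
```

```text
t 17.15 magx 32.56 magy 0.14 z 25.83 Fx 0.73 Fy -0.35 Fz 1.40
```

Call:
{"api": "arm_command", "payload": {"increments": [[[0,0,0],0],[[0,0,0],0],[[0,0,0],0],[[0,0,-1],0],[[0,0,-3],0],[[0,0,-3],0],[[0,0,-1],0],[[0,0,0],0]], "gripper": 0.6}}

```text
t: 17.95
ee_pos: [519.0, -226.0, 109.2]
orientation: [3.118, 0.088, 0.048]
ft_force: [0.5, 0.1, 0.2]
width: 52.5
```

Run:
```python
from h import *
inmag()
o=get_obs(); im=get_image('wrist'); save('w11',im,(130,60,390,280),3)
np.savez('w11.npz',im=im,pos=o['ee_pos'],ori=o['orientation'])
```

```text
t 17.95 magx 34.68 magy 2.96 z 109.20 Fx 0.11 Fy -0.49 Fz 0.22
```

View pics/w11.png

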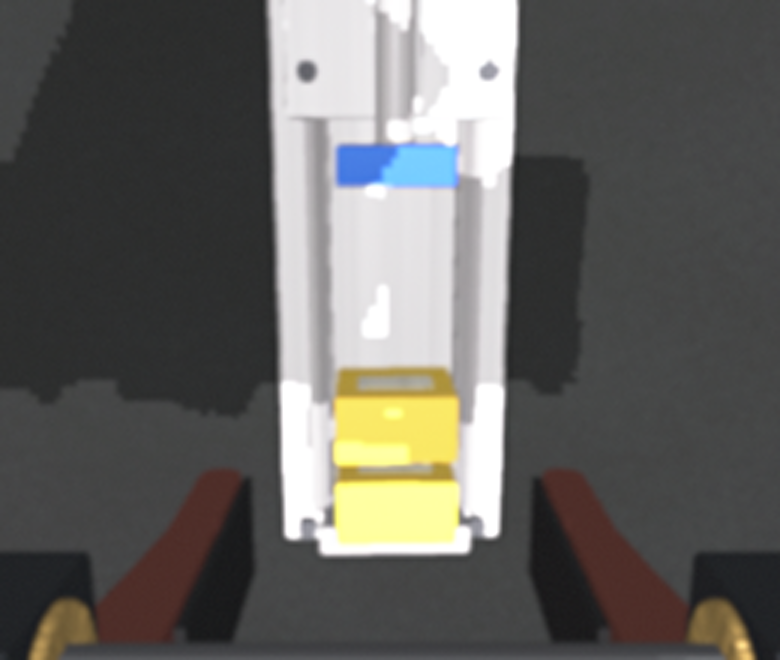

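Run:
```python
from h import *
plan((521.7,276.4,100),-80.8,13)
print(get_obs()['qpos'].round(2))
```

```text
pos [ 518.8 -226.   108.5] yaw 3.2 F [ 0.7 -0.7  0.9] w 52.48275988510573
[ 0.2 -3.9 -0. ] -6.2
[ 0.7 -3.8 -0. ] -6.2
[ 1.1 -3.7 -0. ] -6.2
[ 1.5 -3.6 -0. ] -6.2
[ 1.8 -3.4 -0. ] -6.2
[ 2.2 -3.2 -0. ] -6.2
[ 2.5 -2.9 -0. ] -6.2
[ 2.8 -2.6 -0. ] -6.2
[ 3.1 -2.3 -0. ] -6.2
[ 3.3 -2.  -0. ] -6.2
[ 3.5 -1.6 -0. ] -6.2
[ 3.7 -1.2 -0. ] -6.2
[ 3.8 -0.8 -0. ] -6.2
[-0.43  0.48  1.86 -0.01  0.76 -0.48]
```

Call:
{"api": "arm_command", "payload": {"increments": [[[0.1,-2,-0.3],-4],[[0.7,-3.8,-0.2],-6.2],[[1.1,-3.7,0],-6.2],[[1.5,-3.6,0],-6.2],[[1.8,-3.4,0],-6.2],[[2.2,-3.2,0],-6.2],[[2.5,-2.9,0],-6.2],[[2.8,-2.6,0],-6.2],[[3.1,-2.3,0],-6.2],[[3.3,-2,0],-6.2],[[3.5,-1.6,0],-6.2],[[3.7,-1.2,0],-6.2],[[3,-0.7,0],-6.2],[[1.5,-0.2,0],-2.5],[[0,0,0],0],[[0,0,0],0]]}}

```text
t: 19.6
ee_pos: [518.5, 280.0, 82.1]
orientation: [2.258, 2.149, -0.022]
ft_force: [-0.2, -0.2, -0.5]
width: 52.5
```

Run:
```python
from h import *
delta((521.7,276.4,90),84)
```

```text
t 19.6 pos [518.5 280.   82.1] yaw 87.16 tilt [ 0.0063 -0.0269 -0.9996] F [-0.22 -0.17 -0.53] w 52.5
shift tool now cm [-0.37  0.34 -0.77]
turn about tool z deg (neg of world yaw) 3.16
shift after turn cm [-0.33  0.35 -0.79]
```

Call:
{"api": "arm_command", "payload": {"increments": [[[-0.2,0.2,0.5],3.2],[[-0.1,0.15,1],0],[[0,0,1.2],0],[[0,0,0.5],0],[[0,0,0],0]]}}

```text
t: 20.1
ee_pos: [521.6, 269.4, 46.9]
orientation: [2.327, 2.074, -0.027]
ft_force: [0.4, 0.2, 0.4]
width: 52.6
```

Run:
```python
from h import *
delta((521.7,276.4,22.8),84)
get_image('wrist')
o=get_obs();im=get_image('wrist'); save('w12',im,(100,90,420,330),2.5)
np.savez('w12.npz',im=im,pos=o['ee_pos'],ori=o['orientation'])
delta((521.7,276.4,22.8),84)
c=cam('wrist',o)
m=mask(im,(22,100,150),(35,255,255)); print(blobs(m,50))
```

```text
t 20.1 pos [521.6 269.4  46.9] yaw 83.41 tilt [ 0.0031 -0.0292 -0.9996] F [0.38 0.24 0.42] w 52.6
shift tool now cm [ 0.76 -0.09  2.39]
turn about tool z deg (neg of world yaw) -0.59
shift after turn cm [ 0.69 -0.07  2.41]
t 20.2 pos [521.9 269.9  47.6] yaw 83.43 tilt [ 0.0039 -0.0287 -0.9996] F [ 0.09 -0.16  1.06] w 52.6
shift tool now cm [ 0.71 -0.11  2.46]
turn about tool z deg (neg of world yaw) -0.57
shift after turn cm [ 0.64 -0.09  2.48]
[((np.float64(271.07), np.float64(214.91)), 783, (np.int32(244), np.int32(200), np.int32(56), np.int32(46))), ((np.float64(142.04), np.float64(281.04)), 53, (np.int32(139), np.int32(273), np.int32(7), np.int32(17))), ((np.float64(141.71), np.float64(312.92)), 65, (np.int32(138), np.int32(299), np.int32(9), np.int32(23))), ((np.float64(379.07), np.float64(313.07)), 71, (np.int32(375), np.int32(303), np.int32(8), np.int32(19)))]
```

View pics/w12.png

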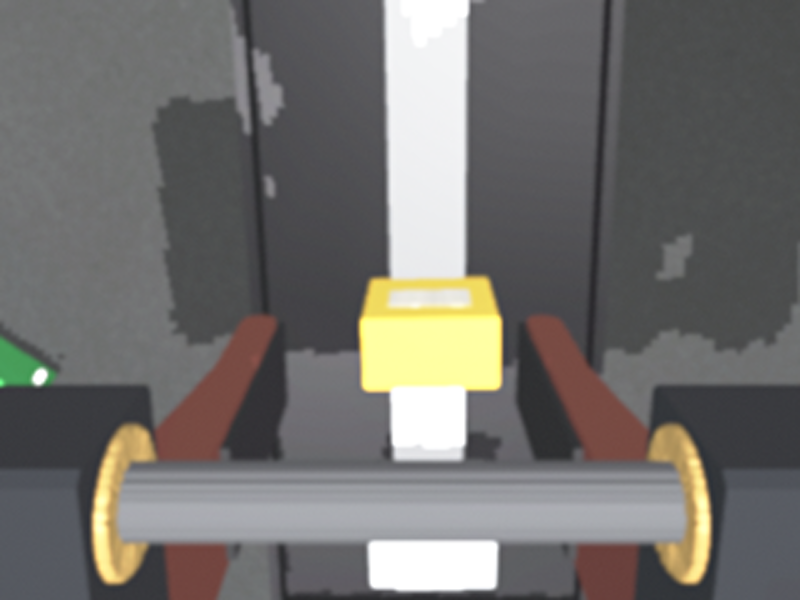

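Call:
{"api": "arm_command", "payload": {"increments": [[[0.4,0,0.2],-0.5],[[0.25,-0.05,0.8],0],[[0,0,0.9],0],[[0,0,0.3],0],[[0,0,0],0]]}}

```text
t: 20.7
ee_pos: [522.9, 277.3, 24.4]
orientation: [2.316, 2.087, -0.022]
ft_force: [-0.2, -0.2, -0.4]
width: 52.4
```

Run:
```python
from h import *
delta((521.7,276.4,22.8),84)
```

```text
t 20.7 pos [522.9 277.3  24.4] yaw 84.04 tilt [ 0.0058 -0.0277 -0.9996] F [-0.24 -0.19 -0.37] w 52.4
shift tool now cm [-0.1  -0.11  0.16]
turn about tool z deg (neg of world yaw) 0.04
shift after turn cm [-0.1  -0.11  0.16]
```

Call:
{"api": "arm_command", "payload": {"increments": [[[-0.1,-0.1,0.16],0],[[0,0,0],0],[[0,0,0],0],[[0,0,0],0],[[0,0,0],0]], "gripper": 0}}

```text
t: 21.2
ee_pos: [521.7, 276.2, 22.9]
orientation: [2.316, 2.087, -0.022]
ft_force: [-0.3, 0.2, -0.0]
width: 31.9
```

Run:
```python
from h import *
delta((521.7,276.4,22.8),84)
im=get_image('wrist'); save('w13',im,(100,90,420,330),2.5)
```

```text
t 21.2 pos [521.7 276.2  22.9] yaw 84.04 tilt [ 0.0059 -0.0277 -0.9996] F [-0.27  0.22 -0.02] w 31.9
shift tool now cm [ 0.02 -0.    0.  ]
turn about tool z deg (neg of world yaw) 0.04
shift after turn cm [ 0.02 -0.    0.01]
```

View pics/w13.png

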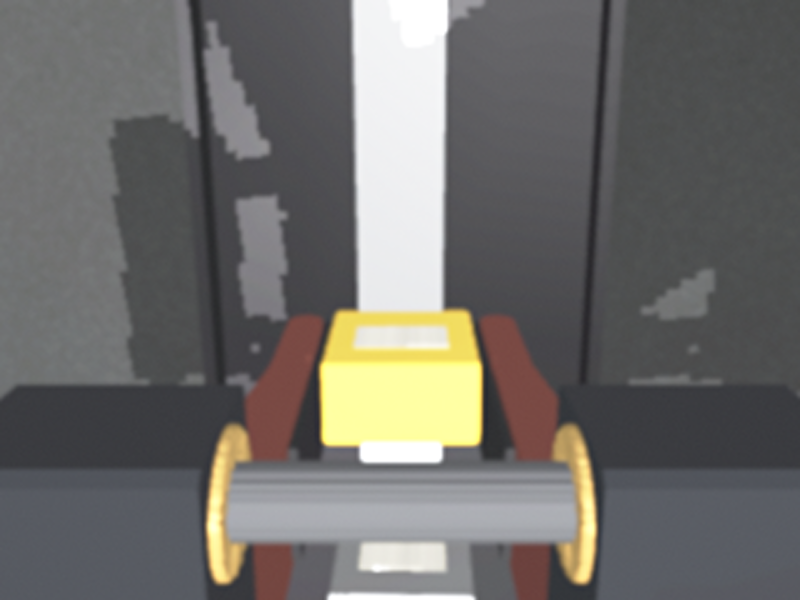

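Call:
{"api": "arm_command", "payload": {"increments": [[[0,0,-0.5],0],[[0,0,-2],0],[[0,0,-3],0],[[0,0,-3],0],[[0,0,-2],0]]}}

```text
t: 21.75
ee_pos: [519.0, 278.0, 129.2]
orientation: [2.317, 2.088, -0.033]
ft_force: [-0.1, -0.3, -0.0]
width: 31.8
```

Run:
```python
from h import *
print(M(60,0.3,125))
plan(M(60,0.3,125),80.8,13)
```

```text
(np.float64(520.2288488691582), np.float64(-200.61092429490625), 125)
pos [519.  278.  129.2] yaw 84.0 F [-0.1 -0.3 -0. ] w 31.808753386318827
[-3.7  0.4  0.1] 6.2
[-3.6  0.8  0.1] 6.2
[-3.5  1.2  0.1] 6.2
[-3.3  1.5  0.1] 6.2
[-3.2  1.9  0.1] 6.2
[-2.9  2.2  0.1] 6.2
[-2.7  2.5  0.1] 6.2
[-2.4  2.8  0.1] 6.2
[-2.1  3.   0.1] 6.2
[-1.7  3.2  0.1] 6.2
[-1.4  3.4  0.1] 6.2
[-1.   3.5  0.1] 6.2
[-0.6  3.6  0.1] 6.2
```

Call:
{"api": "arm_command", "payload": {"increments": [[[-2,0.2,0],4],[[-3.6,0.8,0],6.2],[[-3.5,1.2,0],6.2],[[-3.3,1.5,0],6.2],[[-3.2,1.9,0],6.2],[[-2.9,2.2,0],6.2],[[-2.7,2.5,0],6.2],[[-2.4,2.8,0],6.2],[[-2.1,3,0],6.2],[[-1.7,3.2,0],6.2],[[-1.4,3.4,0],6.2],[[-1,3.2,0],6.2],[[-0.5,2.5,0],5],[[-0.2,1.5,0],2.5],[[0,0,0],0],[[0,0,0],0]]}}

```text
t: 23.35
ee_pos: [527.5, -198.0, 154.5]
orientation: [3.115, 0.035, 0.029]
ft_force: [0.7, 0.6, 0.3]
width: 31.5
```

Run:
```python
from h import *
inmag()
delta(M(59.5,0.3,80),3.2)
```

```text
t 23.35 magx 62.24 magy -7.14 z 154.51 Fx 0.60 Fy -0.69 Fz 0.29
t 23.35 pos [ 527.5 -198.   154.5] yaw 1.28 tilt [ 0.0189 -0.0265 -0.9995] F [0.65 0.64 0.29] w 31.5
shift tool now cm [-0.87  0.1   7.44]
turn about tool z deg (neg of world yaw) -1.92
shift after turn cm [-0.74  0.27  7.45]
```

Call:
{"api": "arm_command", "payload": {"increments": [[[-0.4,0.1,1.5],-1.9],[[-0.3,0.1,2],0],[[0,0,2],0],[[0,0,1.2],0],[[0,0,0],0],[[0,0,0],0]]}}

```text
t: 23.95
ee_pos: [523.2, -195.1, 86.6]
orientation: [3.113, 0.111, 0.03]
ft_force: [1.0, -0.6, 0.2]
width: 32.2
```

Run:
```python
from h import *
get_image('wrist')
inmag()
delta(M(59.5,0.2,42),3.2)
o=get_obs(); im=get_image('wrist'); save('w14',im,(130,60,390,280),3)
c=cam('wrist',o)
m=mask(im,(95,100,80),(125,255,255)); m[220:]=0
print(blobs(m))
ys,xs=np.nonzero(m); l,r=xs.min()-.5,xs.max()+.5; t,b=ys.min()-.5,ys.max()+.5
for p in [(l,b),(r,b),(l,t),(r,t)]:
    w=plane(c,p,38)[:2]; print(((w-ORG)@EX).round(2),((w-ORG)@EY).round(2))
```

```text
t 24.00 magx 65.24 magy -3.04 z 86.77 Fx 0.68 Fy -0.87 Fz 0.01
t 24.0 pos [ 523.3 -195.2   86.8] yaw 4.09 tilt [ 0.0204 -0.0257 -0.9995] F [0.83 0.73 0.01] w 32.1
shift tool now cm [-0.42  0.45  4.48]
turn about tool z deg (neg of world yaw) 0.89
shift after turn cm [-0.32  0.57  4.48]
[((np.float64(255.72), np.float64(159.46)), 677, (np.int32(235), np.int32(150), np.int32(43), np.int32(18)))]
94.5 14.87
94.85 -15.14
107.07 14.77
107.45 -14.75
```

View pics/w14.png

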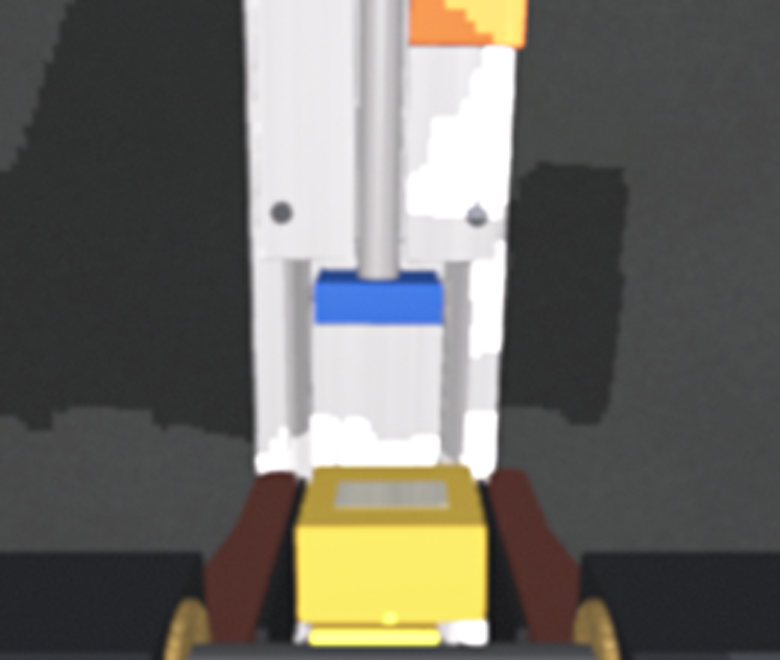

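Call:
{"api": "arm_command", "payload": {"increments": [[[-0.2,0.3,1],0.9],[[-0.1,0.25,1.2],0],[[0,0,1.2],0],[[0,0,0.8],0],[[0,0,0],0],[[0,0,0],0]]}}

```text
t: 24.65
ee_pos: [522.3, -203.5, 42.5]
orientation: [3.113, 0.083, 0.035]
ft_force: [0.6, 0.4, -0.7]
width: 31.9
```

Run:
```python
from h import *
inmag()
delta(M(59.5,0.2,36),3.2)
```

```text
t 24.65 magx 56.98 magy -1.60 z 42.52 Fx 0.38 Fy -0.59 Fz -0.74
t 24.65 pos [ 522.3 -203.5   42.5] yaw 3.07 tilt [ 0.023  -0.0267 -0.9994] F [ 0.57  0.41 -0.74] w 31.9
shift tool now cm [-0.19 -0.27  0.64]
turn about tool z deg (neg of world yaw) -0.13
shift after turn cm [-0.18 -0.25  0.65]
```

Call:
{"api": "arm_command", "payload": {"increments": [[[-0.1,-0.1,0.2],-0.1],[[-0.08,-0.05,0.2],0],[[-0.02,0,0.2],0],[[0,0,0],0]]}}

```text
t: 25.05
ee_pos: [520.6, -202.2, 36.6]
orientation: [3.112, 0.086, 0.036]
ft_force: [0.6, 0.3, -0.1]
width: 31.9
```

Run:
```python
from h import *
inmag()
im=get_image('wrist'); save('w15',im,(130,60,390,280),3)
inmag()
```

```text
t 25.05 magx 58.34 magy -0.03 z 36.57 Fx 0.29 Fy -0.66 Fz -0.15
t 25.10 magx 58.29 magy -0.14 z 36.71 Fx -0.27 Fy -0.41 Fz -1.00
```

View pics/w15.png

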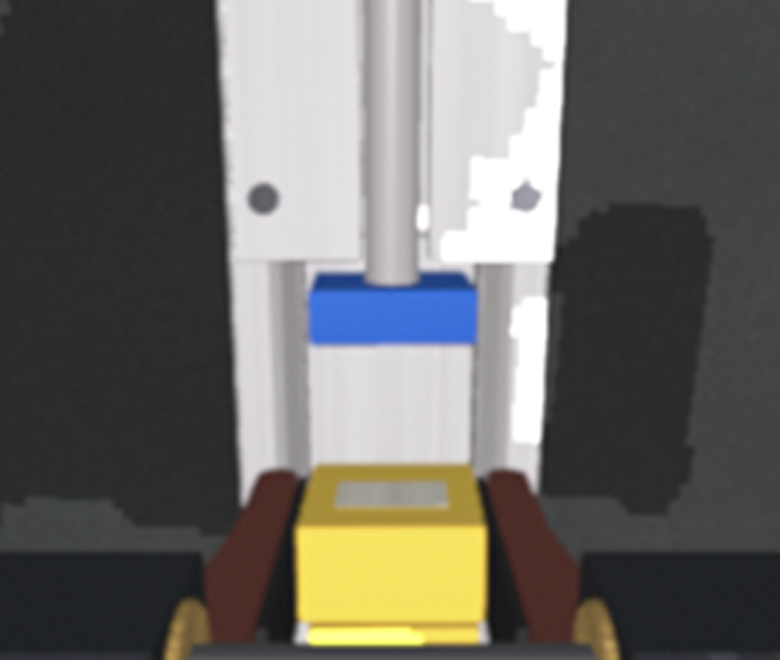

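Aligned over the track (held cap centred on the blue plate's column); lower away.

Call:
{"api": "arm_command", "payload": {"increments": [[[-0.05,0,0.25],0],[[-0.03,0,0.25],0],[[0,0,0.2],0],[[0,0,0],0]]}}

```text
t: 25.5
ee_pos: [520.4, -202.6, 29.5]
orientation: [3.112, 0.086, 0.038]
ft_force: [-0.4, -0.7, -0.9]
width: 32.0
```

Run:
```python
from h import *
inmag()
```

```text
t 25.50 magx 57.98 magy 0.25 z 29.49 Fx -0.66 Fy 0.48 Fz -0.91
```

Call:
{"api": "arm_command", "payload": {"increments": [[[0,0,0.15],0],[[0,0,0.12],0],[[0,0,0],0]]}}

```text
t: 25.8
ee_pos: [520.4, -202.7, 26.5]
orientation: [3.112, 0.086, 0.037]
ft_force: [0.2, 0.6, 0.4]
width: 31.7
```

Run:
```python
from h import *
inmag()
```

```text
t 25.80 magx 57.86 magy 0.20 z 26.45 Fx 0.56 Fy -0.26 Fz 0.43
```

Call:
{"api": "arm_command", "payload": {"increments": [[[0,0,0.08],0],[[0,0,0],0]]}}

```text
t: 26.0
ee_pos: [520.6, -202.8, 25.8]
orientation: [3.112, 0.086, 0.038]
ft_force: [-1.1, -0.1, 1.0]
width: 31.9
```

Run:
```python
from h import *
inmag()
```

```text
t 26.00 magx 57.81 magy 0.02 z 25.81 Fx -0.08 Fy 1.12 Fz 0.98
```

Call:
{"api": "arm_command", "payload": {"increments": [[[0,0,0],0],[[0,0,0],0],[[0,0,0],0],[[0,0,-1],0],[[0,0,-3],0],[[0,0,-3],0],[[0,0,-2],0],[[0,0,-0.5],0],[[0,0,0],0]], "gripper": 0.6}}

```text
t: 26.9
ee_pos: [517.9, -199.9, 126.0]
orientation: [3.112, 0.086, 0.038]
ft_force: [0.0, -0.1, -0.9]
width: 52.3
```

Run:
```python
from h import *
inmag(); delta((516,-66,130),-86.8); print(get_obs()['qpos'].round(2))
o=get_obs(); im=get_image('wrist'); save('w16',im,(130,60,390,280),3)
np.savez('w16.npz',im=im,pos=o['ee_pos'],ori=o['orientation'])
```

```text
t 26.90 magx 60.81 magy 2.60 z 126.05 Fx -0.13 Fy -0.01 Fz -0.91
t 26.9 pos [ 517.9 -199.9  126. ] yaw 3.19 tilt [ 0.025  -0.0274 -0.9993] F [ 0.01 -0.13 -0.91] w 52.3
shift tool now cm [  0.56 -13.37  -0.77]
turn about tool z deg (neg of world yaw) 89.99
shift after turn cm [-13.38  -0.56  -0.4 ]
[-0.38  0.44  1.87 -0.02  0.79 -0.42]
```

View pics/w16.png

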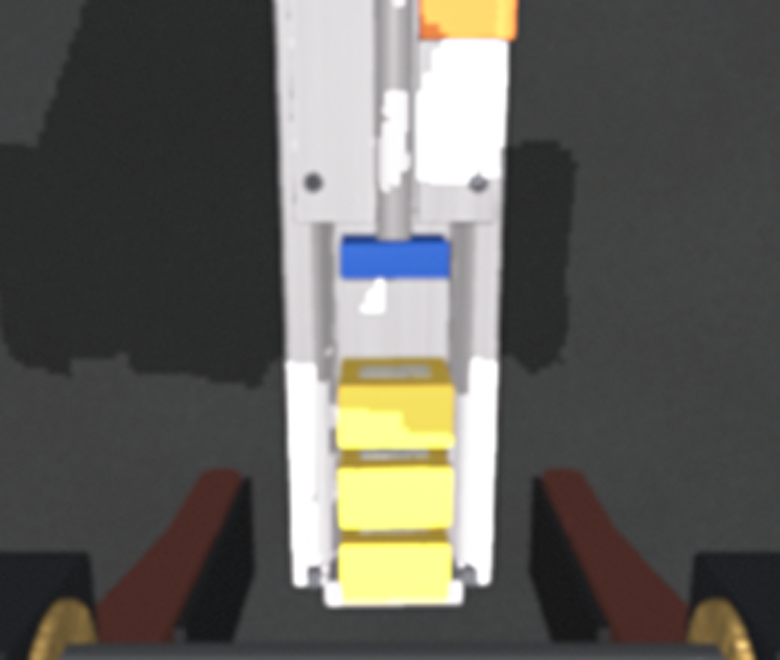

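Run:
```python
from h import *
plan((545,-64.5,125),90,12)
```

```text
pos [ 517.8 -199.9  125.6] yaw 3.2 F [-0.  -0.6  0.8] w 52.623381739142225
[ 0.3 -1.1 -0. ] 7.5
[ 0.1 -1.1 -0. ] 7.5
[-0.  -1.2 -0. ] 7.5
[-0.2 -1.1 -0. ] 7.5
[-0.3 -1.1 -0. ] 7.5
[-0.4 -1.1 -0. ] 7.5
[-0.6 -1.  -0. ] 7.5
[-0.7 -0.9 -0. ] 7.5
[-0.8 -0.8 -0. ] 7.5
[-0.9 -0.7 -0. ] 7.5
[-1.  -0.6 -0. ] 7.5
[-1.1 -0.4 -0. ] 7.5
```

Call:
{"api": "arm_command", "payload": {"increments": [[[0.3,-1.1,0],5],[[0.1,-1.1,0],7.5],[[0,-1.2,0],7.5],[[-0.2,-1.1,0],7.5],[[-0.3,-1.1,0],7.5],[[-0.4,-1.1,0],7.5],[[-0.6,-1,0],7.5],[[-0.7,-0.9,0],7.5],[[-0.8,-0.8,0],7.5],[[-0.9,-0.7,0],7.5],[[-1,-0.6,0],7.5],[[-1,-0.4,0],7.5],[[0,0,0],2],[[0,0,0],0]]}}

```text
t: 28.35
ee_pos: [533.3, -58.1, 103.7]
orientation: [2.205, -2.211, 0.017]
ft_force: [-0.5, -0.2, 0.5]
width: 52.8
```

Run:
```python
from h import *
delta((545,-64.5,105),-86.8)
```

```text
t 28.35 pos [533.3 -58.1 103.7] yaw -90.16 tilt [-0.0053 -0.0209 -0.9998] F [-0.48 -0.22  0.52] w 52.8
shift tool now cm [ 0.64 -1.17 -0.12]
turn about tool z deg (neg of world yaw) -3.36
shift after turn cm [ 0.7  -1.14 -0.13]
```

Call:
{"api": "arm_command", "payload": {"increments": [[[0.4,-0.6,0],-3.3],[[0.3,-0.6,0],0],[[0,0,0],0],[[0,0,0],0]]}}

```text
t: 28.75
ee_pos: [543.8, -65.1, 100.7]
orientation: [2.268, -2.142, 0.009]
ft_force: [0.0, -0.3, 0.2]
width: 52.6
```

Run:
```python
from h import *
get_image('wrist')
delta((544.4,-64.4,62.7),-86.8)
o=get_obs(); im=get_image('wrist'); save('w17',im,(60,90,380,330),2.5)
c=cam('wrist',o); m=mask(im,(0,150,60),(5,255,255)); b=blobs(m,60); print(b)
for q in b[:1]:
    w=plane(c,q[0],79); print(w, (w[:2]-ORG)@EX-.4,(w[:2]-ORG)@EY)
```

```text
t 28.8 pos [543.8 -65.1 100.7] yaw -86.72 tilt [-0.0107 -0.0202 -0.9997] F [0.19 0.5  0.28] w 52.5
shift tool now cm [-0.14 -0.11  3.8 ]
turn about tool z deg (neg of world yaw) 0.08
shift after turn cm [-0.06 -0.06  3.8 ]
[((np.float64(259.95), np.float64(231.38)), 679, (np.int32(246), np.int32(217), np.int32(29), np.int32(30)))]
[536.30655684 -65.67055593  79.        ] 193.83248265154592 -23.28521347847086
```

View pics/w17.png

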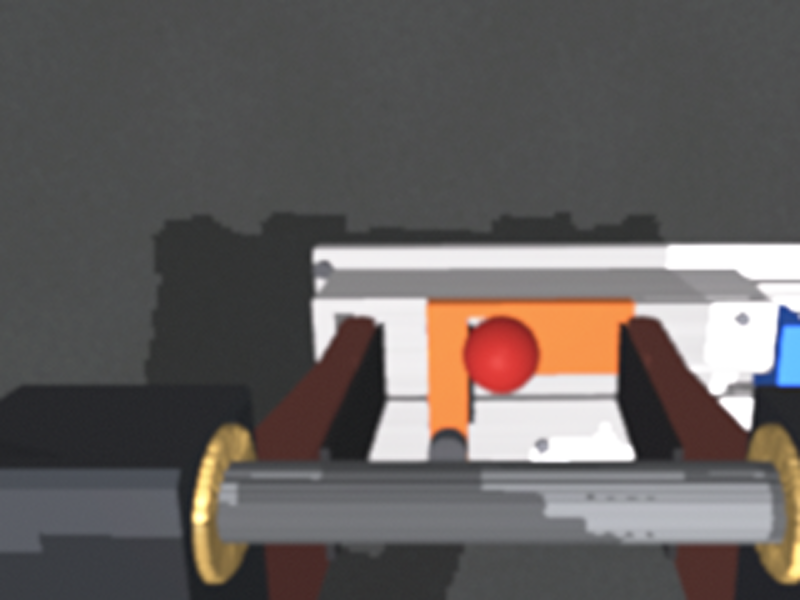

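Run:
```python
from h import *
o=get_obs(); c=cam('wrist',o); print(o['ee_pos'])
for th in [.35,.4,.45,.5,.54]:
    p=ORG+(194.05+.4)*EX-60*np.sin(th)*EY; print(th,proj(c,(p[0],p[1],27+60*np.cos(th))).round(1))
im=get_image('top'); save('t18',im,(265,180,385,250),6)
im=get_image('side'); save('s18',im,(240,140,380,245),5)
```

```text
[543.8348572  -64.98565589 100.87677715]
0.35 [259.8 238. ]
0.4 [259.8 233.2]
0.45 [259.8 228.5]
0.5 [259.8 223.7]
0.54 [259.7 220. ]
```

View pics/s18.png

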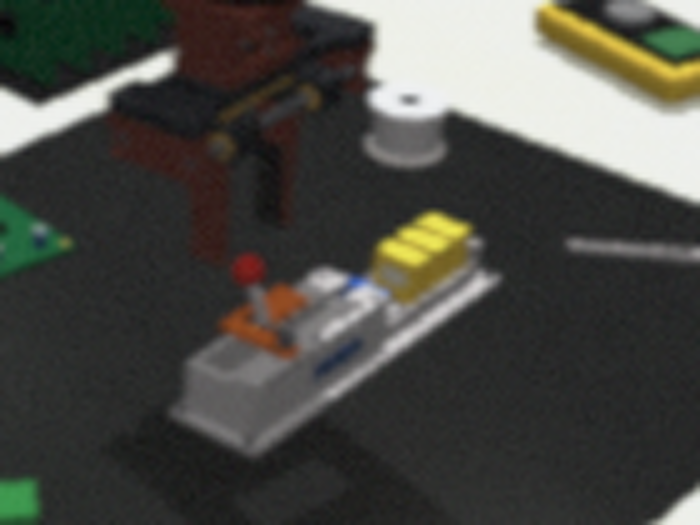

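Run:
```python
from h import *
from scipy.optimize import least_squares
views=[]
for n in ['w9','w11','w16','w12']:
    d=np.load(n+'.npz'); im=d['im']; o={'ee_pos':d['pos'],'orientation':d['ori']}
    b=blobs(mask(im,(0,150,50),(5,255,255)),100); print(n,b)
# side
side=cv2.imread('pics/s18.png')[...,::-1].copy()
b=blobs(mask(side,(0,150,50),(6,255,255)),100); print('side crop',b)
cs=cam('side')
u=240+(b[0][0][0]+.5)/5-.5; v=140+(b[0][0][1]+.5)/5-.5; print('side px',u,v)
for th in [0.3,.4,.45,.5,.54]:
    p=ORG+(194.05+.4)*EX-60*np.sin(th)*EY; print(th,proj(cs,(p[0],p[1],27+60*np.cos(th))).round(1))
# initial check: ball upright in side0
s0=cv2.imread('pics/side0.png')[...,::-1].copy(); b=blobs(mask(s0,(0,150,50),(6,255,255)),8); print([q for q in b if 300<q[0][0]<330])
p=ORG+118.4*EX; print(proj(cs,(p[0],p[1],87)))
top=cv2.imread('pics/t18.png')[...,::-1].copy(); print(blobs(mask(top,(0,150,50),(5,255,255)),100))
```

```text
w9 []
w11 []
w16 [((np.float64(304.92), np.float64(5.92)), 373, (np.int32(290), np.int32(0), np.int32(32), np.int32(16)))]
w12 []
side crop [((np.float64(247.83), np.float64(268.96)), 669, (np.int32(233), np.int32(255), np.int32(31), np.int32(29)))]
side px 289.166 193.392
0.3 [291.7 193.5]
0.4 [290.2 193.4]
0.45 [289.5 193.5]
0.5 [288.8 193.6]
0.54 [288.3 193.7]
[((np.float64(310.4), np.float64(185.2)), 30, (np.int32(308), np.int32(183), np.int32(6), np.int32(6)))]
[311.01808112 185.4899208 ]
[]
```

View pics/t18.png

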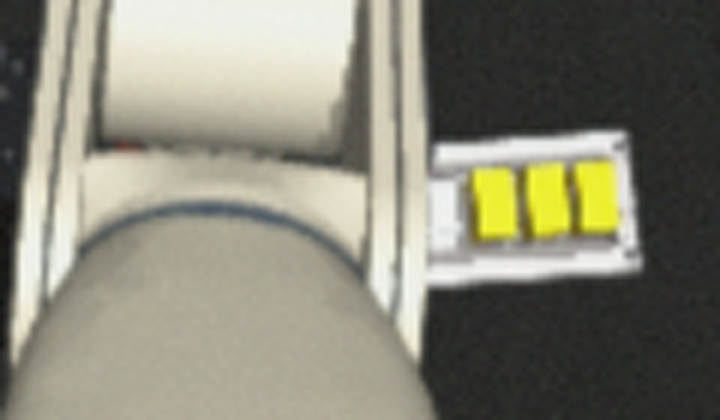

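Run:
```python
from h import *
d=np.load('w16.npz'); im=d['im']; o={'ee_pos':d['pos'],'orientation':d['ori']}
c=cam('wrist',o)
m=mask(im,(0,150,50),(5,255,255)); 
cnt=max(cv2.findContours(m,cv2.RETR_EXTERNAL,cv2.CHAIN_APPROX_NONE)[0],key=cv2.contourArea)[:,0,:]
cnt=cnt[cnt[:,1]>0].astype(float)
A=np.c_[2*cnt,np.ones(len(cnt))]; s=np.linalg.lstsq(A,(cnt**2).sum(1),rcond=None)[0]; r=np.sqrt(s[2]+s[0]**2+s[1]**2)
print('circle',s[:2],r)
for th in [.35,.4,.45,.5,.54]:
    p=ORG+(194.05+.4)*EX-60*np.sin(th)*EY; print(th,proj(c,(p[0],p[1],27+60*np.cos(th))).round(1))
mb=mask(im,(95,100,60),(125,255,255)); 
b=blobs(mb,100); print(b)
x,y,w,h=[int(v) for v in b[0][2]]
for u in (x-.5,x+w-.5):
    q=plane(c,(u,y+h-1),38)[:2]; print('plate',(q-ORG)@EX,(q-ORG)@EY)
```

```text
circle [304.8951106   -1.00379886] 15.304922741209046
0.35 [298.2  -6.5]
0.4 [302.6  -5.9]
0.45 [306.9  -5.1]
0.5 [311.   -4.3]
0.54 [314.1  -3.6]
[((np.float64(261.36), np.float64(145.61)), 475, (np.int32(244), np.int32(139), np.int32(36), np.int32(14)))]
plate 94.31110110968973 14.25728593434986
plate 94.19036110980608 -15.19598799649024
```

Run:
```python
from h import *
o=get_obs(); im=get_image('wrist'); c=cam('wrist',o)
save('w18',im,(180,170,340,280),5)
m=mask(im,(0,150,50),(5,255,255))
cnt=max(cv2.findContours(m,cv2.RETR_EXTERNAL,cv2.CHAIN_APPROX_NONE)[0],key=cv2.contourArea)
print(cv2.minEnclosingCircle(cnt), cv2.fitEllipse(cnt))
def P(x,y,z):
    p=ORG+(x+.4)*EX+y*EY; q=proj(c,(p[0],p[1],z+2)); return q.round(1), ((q-[180,170]+.5)*5-.5).round(0)
for a in [(250,-26,45),(230,-26,45),(130,-26,45),(250,-5.5,45),(240,-5.5,45),(240,5.5,45),(209.5,17,58),(150,5.5,45)]: print(a,P(*a))
for th in [.4,.45,.5]: print(th,P(194.05,-60*np.sin(th),25+60*np.cos(th)))
```

```text
((259.6538391113281, 231.5), 15.035469055175781) ((259.98284912109375, 231.28756713867188), (28.338897705078125, 28.816255569458008), 47.11683654785156)
(250, -26, 45) (array([183.7, 211.5]), array([ 20., 209.]))
(230, -26, 45) (array([210.7, 211.4]), array([155., 209.]))
(130, -26, 45) (array([344.4, 210.7]), array([824., 206.]))
(250, -5.5, 45) (array([185.4, 237. ]), array([ 29., 337.]))
(240, -5.5, 45) (array([198.6, 237. ]), array([ 95., 337.]))
(240, 5.5, 45) (array([199.3, 250.2]), array([ 99., 403.]))
(209.5, 17, 58) (array([238.4, 272. ]), array([294., 512.]))
(150, 5.5, 45) (array([315.8, 249.3]), array([681., 399.]))
0.4 (array([259.9, 233.2]), array([401., 318.]))
0.45 (array([259.9, 228.5]), array([401., 294.]))
0.5 (array([259.8, 223.8]), array([401., 271.]))
```

View pics/w18.png

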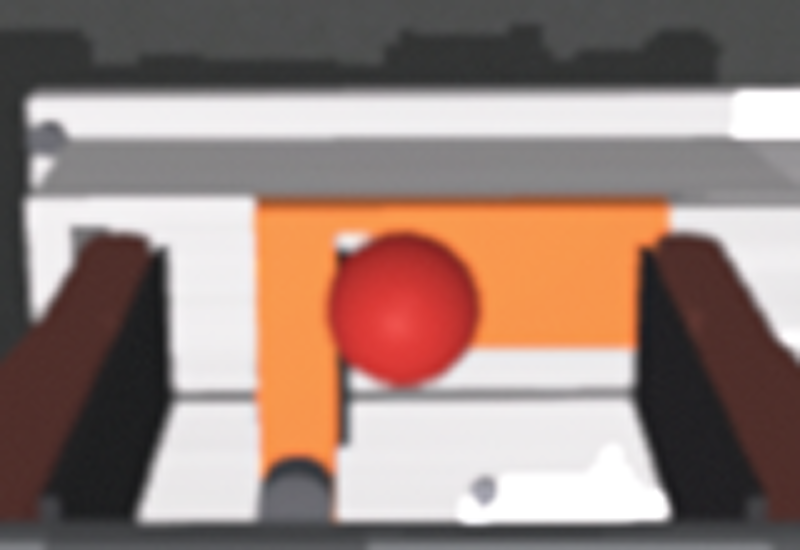

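Run:
```python
from h import *
for n,pos,ori,off in [('w2',(514.7,-141.5,68.5),(2.276,-2.162,-.01),(100,110)),('w3',(518.35,-142.4,70.3),(2.277,-2.163,-.003),(100,110)),('w4',(544.5,-64.0,62.68),(2.284,-2.122,.031),(60,110))]:
    im=cv2.imread(f'pics/{n}.png')[...,::-1].copy()
    m=mask(im,(0,150,50),(6,255,255)); cnt=max(cv2.findContours(m,cv2.RETR_EXTERNAL,cv2.CHAIN_APPROX_NONE)[0],key=cv2.contourArea)
    (u,v),r=cv2.minEnclosingCircle(cnt); u=off[0]+(u+.5)/2.5-.5; v=off[1]+(v+.5)/2.5-.5
    o={'ee_pos':np.array(pos),'orientation':np.array(ori)}; c=cam('wrist',o)
    tr=(np.array(pos[:2])-P0)@EX
    best=None
    for th in np.arange(-.15,.6,.01):
        p=ORG+(118.4+(tr if n=='w4' else 0))*EX-60*np.sin(th)*EY; q=proj(c,(p[0],p[1],27+60*np.cos(th)))
        e=abs(q[1]-v)
        if best is None or e<best[0]: best=(e,th,q)
    print(n,(u,v),r/2.5,best, 'tcp magy',(np.array(pos[:2])-ORG)@EY)
```

```text
w2 (262.5929321289062, 245.00142822265624) 19.721702575683594 (np.float64(0.13173417413847233), np.float64(-0.00999999999999987), array([262.84479853, 244.86969405])) tcp magy 2.5205673342903987
w3 (260.1244384765625, 249.31197509765624) 19.880673217773438 (np.float64(0.33818904104199987), np.float64(-0.00999999999999987), array([260.79005809, 249.65016414])) tcp magy -1.073502100479961
w4 (260.60748291015625, 260.1510986328125) 19.94499053955078 (np.float64(0.07600690398390952), np.float64(0.4300000000000005), array([261.70791533, 260.22710554])) tcp magy -31.559134075302786
```

Run:
```python
from h import *
plan(M(57.8,0,110),-89.9,12)
```

```text
pos [544.  -64.9 101.2] yaw -86.7 F [-0.8 -1.2 -0.9] w 52.95584582382563
[ 1.1  0.3 -0. ] -7.5
[ 1.1  0.4 -0. ] -7.5
[ 1.   0.5 -0. ] -7.5
[ 1.   0.7 -0. ] -7.5
[ 0.9  0.8 -0. ] -7.5
[ 0.7  0.9 -0. ] -7.5
[ 0.6  1.  -0. ] -7.5
[ 0.5  1.1 -0. ] -7.5
[ 0.3  1.1 -0. ] -7.5
[ 0.2  1.2 -0. ] -7.5
[ 0.   1.2 -0. ] -7.5
[-0.1  1.2 -0. ] -7.5
```

Call:
{"api": "arm_command", "payload": {"increments": [[[0.5,0.2,-0.8],-5],[[1.1,0.4,-0.3],-7.5],[[1,0.5,0],-7.5],[[1,0.7,0],-7.5],[[0.9,0.8,0],-7.5],[[0.7,0.9,0],-7.5],[[0.6,1,0],-7.5],[[0.5,1.1,0],-7.5],[[0.3,1.1,0],-7.5],[[0.2,1.2,0],-7.5],[[0,1.2,0],-7.5],[[-0.1,1.2,0],-7.5],[[0,0.6,0],-2.5],[[0,0,0],0]]}}

```text
t: 30.4
ee_pos: [517.0, -207.6, 117.9]
orientation: [3.115, 0.194, -0.013]
ft_force: [-1.0, 0.1, 0.2]
width: 52.9
```

Run:
```python
from h import *
inmag(); delta(M(57.8,0,60),3.2)
```

```text
t 30.40 magx 53.19 magy 3.95 z 117.90 Fx 0.14 Fy 1.04 Fz 0.22
t 30.4 pos [ 517.  -207.6  117.9] yaw 7.11 tilt [-0.007  -0.0212 -0.9998] F [-1.04  0.09  0.22] w 52.9
shift tool now cm [ 0.48 -0.55  5.78]
turn about tool z deg (neg of world yaw) 3.91
shift after turn cm [ 0.39 -0.46  5.79]
```

Call:
{"api": "arm_command", "payload": {"increments": [[[0.2,-0.3,1],3.9],[[0.2,-0.2,1.6],0],[[0,0,1.6],0],[[0,0,0.8],0],[[0,0,0],0],[[0,0,0],0]]}}

```text
t: 31.0
ee_pos: [520.9, -202.0, 67.6]
orientation: [3.119, 0.071, -0.008]
ft_force: [0.2, 0.4, 0.1]
width: 52.4
```

Run:
```python
from h import *
inmag(); delta(M(57.8,0,25.8),3.2)
im=get_image('wrist'); save('w19',im,(130,60,390,280),3)
```

```text
t 31.00 magx 58.59 magy -0.26 z 67.61 Fx 0.42 Fy -0.21 Fz 0.07
t 31.0 pos [ 520.9 -202.    67.6] yaw 2.61 tilt [-0.0049 -0.0217 -0.9998] F [0.19 0.43 0.07] w 52.4
shift tool now cm [-0.   -0.01  4.18]
turn about tool z deg (neg of world yaw) -0.59
shift after turn cm [-0.03  0.08  4.18]
```

View pics/w19.png

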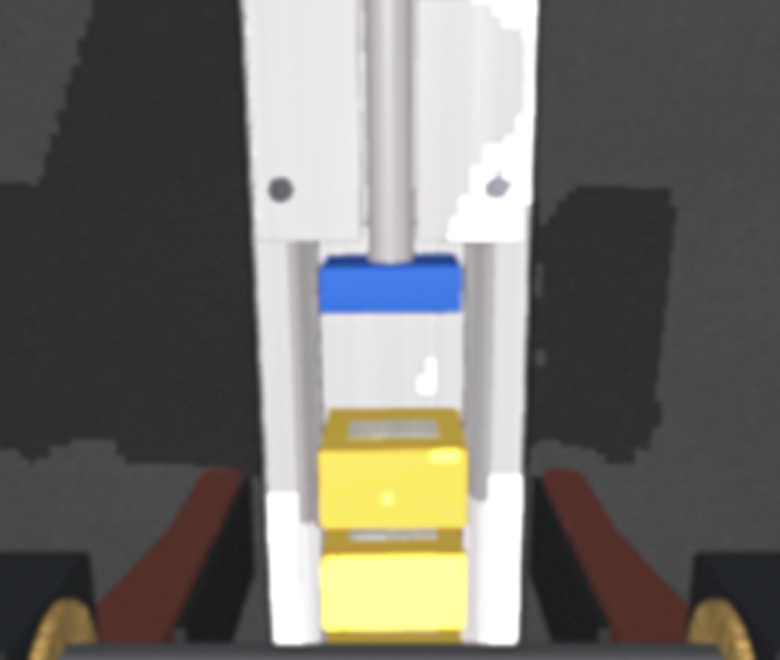

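Call:
{"api": "arm_command", "payload": {"increments": [[[0,0,1],-0.6],[[0,0,1.2],0],[[0,0,1],0],[[0,0,0.3],0],[[0,0,0],0]]}}

```text
t: 31.55
ee_pos: [521.5, -203.1, 30.8]
orientation: [3.118, 0.088, -0.005]
ft_force: [-0.5, 0.5, 0.2]
width: 52.7
```

Run:
```python
from h import *
inmag(); delta(M(57.8,0,25.8),3.2)
```

```text
t 31.55 magx 57.41 magy -0.81 z 30.85 Fx 0.52 Fy 0.49 Fz 0.23
t 31.55 pos [ 521.5 -203.1   30.8] yaw 3.23 tilt [-0.0028 -0.0225 -0.9997] F [-0.52  0.49  0.23] w 52.7
shift tool now cm [-0.08 -0.05  0.5 ]
turn about tool z deg (neg of world yaw) 0.03
shift after turn cm [-0.08 -0.04  0.5 ]
```

Call:
{"api": "arm_command", "payload": {"increments": [[[-0.08,-0.04,0.3],0],[[0,0,0.12],0],[[0,0,0],0]]}}

```text
t: 31.85
ee_pos: [520.7, -202.9, 26.3]
orientation: [3.118, 0.088, -0.005]
ft_force: [-0.9, 0.4, 0.0]
width: 52.9
```

Call:
{"api": "arm_command", "payload": {"increments": [[[0,0,0],0],[[0,0,0],0],[[0,0,0],0],[[0,0,0],0]], "gripper": 0}}

```text
t: 32.25
ee_pos: [521.1, -203.1, 26.9]
orientation: [3.117, 0.088, -0.004]
ft_force: [0.4, 1.2, -0.3]
width: 31.7
```

Run:
```python
from h import *
inmag(); delta(M(57.8,0,25.8),3.2)
```

```text
t 32.25 magx 57.44 magy -0.44 z 26.94 Fx 1.17 Fy -0.48 Fz -0.29
t 32.25 pos [ 521.1 -203.1   26.9] yaw 3.23 tilt [-0.0017 -0.0229 -0.9997] F [ 0.41  1.2  -0.29] w 31.7
shift tool now cm [-0.04 -0.04  0.11]
turn about tool z deg (neg of world yaw) 0.03
shift after turn cm [-0.04 -0.04  0.11]
```

Call:
{"api": "arm_command", "payload": {"increments": [[[0,0,-0.5],0],[[0,0,-1.5],0],[[0,0,-1.5],0],[[0,0,-1],0],[[0,0,0],0]]}}

```text
t: 32.75
ee_pos: [521.5, -202.1, 76.4]
orientation: [3.117, 0.088, -0.002]
ft_force: [0.3, -0.4, -1.1]
width: 32.2
```

Run:
```python
from h import *
d=np.load('w16.npz'); im=d['im']; o={'ee_pos':d['pos'],'orientation':d['ori']}
c=cam('wrist',o)
for r in [388,447,467,529,541,602]:
    q=plane(c,(130+395/3,60+(r+.5)/3-.5),46)[:2]; print(r,((q-ORG)@EX-.4).round(2),((q-ORG)@EY).round(2))
save('w16z',im,(230,160,300,270),6)
inmag(); delta(M(20.8,0,75),3.2)
```

```text
388 65.29 -0.03
447 48.22 -0.05
467 42.29 -0.06
529 23.39 -0.07
541 19.65 -0.08
602 0.13 -0.1
t 32.75 magx 58.43 magy -0.90 z 76.39 Fx -0.46 Fy -0.25 Fz -1.09
t 32.75 pos [ 521.5 -202.1   76.4] yaw 3.23 tilt [-9.000e-04 -2.320e-02 -9.997e-01] F [ 0.28 -0.45 -1.09] w 32.2
shift tool now cm [-0.09  3.76  0.23]
turn about tool z deg (neg of world yaw) 0.03
shift after turn cm [-0.09  3.76  0.14]
```

View pics/w16z.png

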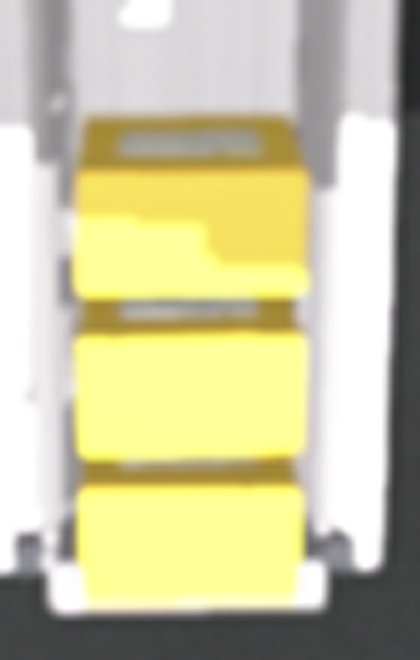

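Run:
```python
from h import *
plan((521.7,276.2,76.4),-80.8,13)
```

```text
pos [ 521.5 -202.1   76.4] yaw 3.2 F [ 0.3 -0.4 -1.1] w 32.18237535173276
[ 0.2 -3.7 -0.1] -6.2
[ 0.6 -3.6 -0.1] -6.2
[ 1.  -3.5 -0.1] -6.2
[ 1.4 -3.4 -0.1] -6.2
[ 1.7 -3.2 -0.1] -6.2
[ 2.1 -3.  -0.1] -6.2
[ 2.4 -2.8 -0.1] -6.2
[ 2.7 -2.5 -0.1] -6.2
[ 2.9 -2.2 -0.1] -6.2
[ 3.2 -1.9 -0.1] -6.2
[ 3.3 -1.5 -0.1] -6.2
[ 3.5 -1.2 -0.1] -6.2
[ 3.6 -0.8 -0.1] -6.2
```

Call:
{"api": "arm_command", "payload": {"increments": [[[0,-0.5,-3],-4],[[0.4,-2.5,-2.5],-6.2],[[1,-3.5,-0.5],-6.2],[[1.4,-3.4,-0.2],-6.2],[[1.7,-3.2,-0.2],-6.2],[[2.1,-3,-0.2],-6.2],[[2.4,-2.8,-0.2],-6.2],[[2.7,-2.5,-0.1],-6.2],[[2.9,-2.2,-0.1],-6.2],[[3.2,-1.9,-0.1],-6.2],[[3.3,-1.5,-0.1],-6.2],[[3.5,-1.2,0],-6.2],[[3.5,-0.8,0],-5],[[2.5,-0.4,0],-2],[[0,0,0],0]]}}

```text
t: 34.25
ee_pos: [527.9, 274.8, 142.1]
orientation: [2.291, 2.12, -0.018]
ft_force: [-0.2, -0.4, -0.7]
width: 32.0
```

Run:
```python
from h import *
delta((521.7,276.2,40),84.04)
```

```text
t 34.25 pos [527.9 274.8 142.1] yaw 85.57 tilt [ 0.0052 -0.0227 -0.9997] F [-0.24 -0.39 -0.72] w 32.0
shift tool now cm [ 0.32 -0.7  10.2 ]
turn about tool z deg (neg of world yaw) 1.53
shift after turn cm [ 0.07 -0.63 10.21]
```

Call:
{"api": "arm_command", "payload": {"increments": [[[0.2,-0.3,1.5],1.5],[[0.1,-0.3,2.5],0],[[0,0,2.5],0],[[0,0,2],0],[[0,0,0.8],0],[[0,0,0],0],[[0,0,0],0]]}}

```text
t: 34.95
ee_pos: [522.8, 272.6, 47.2]
orientation: [2.322, 2.083, -0.018]
ft_force: [-0.3, -0.2, -0.6]
width: 31.7
```

Run:
```python
from h import *
delta((521.7,276.2,25),84.04)
```

```text
t 34.95 pos [522.8 272.6  47.2] yaw 83.78 tilt [ 0.0058 -0.0237 -0.9997] F [-0.3  -0.23 -0.61] w 31.7
shift tool now cm [ 0.4  -0.16  2.21]
turn about tool z deg (neg of world yaw) -0.26
shift after turn cm [ 0.35 -0.14  2.22]
```

Call:
{"api": "arm_command", "payload": {"increments": [[[0.25,-0.1,0.3],-0.2],[[0.12,0,0.4],0],[[0,0,0.4],0],[[0,0,0],0]]}}

```text
t: 35.35
ee_pos: [524.1, 277.0, 38.3]
orientation: [2.318, 2.086, -0.01]
ft_force: [0.9, -0.2, -0.9]
width: 31.7
```

Run:
```python
from h import *
delta((521.7,276.2,25),84.04)
```

```text
t 35.35 pos [524.1 277.   38.3] yaw 83.96 tilt [ 0.0103 -0.0214 -0.9997] F [ 0.86 -0.22 -0.86] w 31.7
shift tool now cm [-0.08 -0.25  1.33]
turn about tool z deg (neg of world yaw) -0.08
shift after turn cm [-0.1  -0.23  1.33]
```

Call:
{"api": "arm_command", "payload": {"increments": [[[-0.04,-0.1,0.4],0],[[-0.02,0,0.4],0],[[0,0,0.2],0],[[0,0,0],0]]}}

```text
t: 35.75
ee_pos: [523.1, 276.4, 27.5]
orientation: [2.318, 2.086, -0.01]
ft_force: [-0.2, -0.3, 0.8]
width: 31.6
```

Run:
```python
from h import *
delta((521.7,276.2,24),84.04)
```

```text
t 35.75 pos [523.1 276.4  27.5] yaw 83.98 tilt [ 0.0105 -0.0214 -0.9997] F [-0.18 -0.31  0.81] w 31.6
shift tool now cm [-0.03 -0.14  0.35]
turn about tool z deg (neg of world yaw) -0.06
shift after turn cm [-0.04 -0.14  0.35]
```

Call:
{"api": "arm_command", "payload": {"increments": [[[0,0,0.2],0],[[0,0,0.12],0],[[0,0,0],0]]}}

```text
t: 36.05
ee_pos: [523.2, 276.4, 24.0]
orientation: [2.318, 2.086, -0.01]
ft_force: [-0.9, -0.4, -0.6]
width: 31.9
```

Run:
```python
from h import *
delta((521.7,276.2,24),84.04)
```

```text
t 36.05 pos [523.2 276.4  24. ] yaw 83.98 tilt [ 0.0105 -0.0214 -0.9997] F [-0.88 -0.36 -0.65] w 31.9
shift tool now cm [-0.03 -0.15 -0.  ]
turn about tool z deg (neg of world yaw) -0.06
shift after turn cm [-0.03 -0.15  0.  ]
```

Call:
{"api": "arm_command", "payload": {"increments": [[[0,0,0],0],[[0,0,0],0],[[0,0,0],0],[[0,0,-1],0],[[0,0,-3],0],[[0,0,-3],0],[[0,0,-2],0]], "gripper": 0.6}}

```text
t: 36.75
ee_pos: [520.4, 277.3, 115.7]
orientation: [2.319, 2.087, -0.019]
ft_force: [0.4, -0.9, 0.5]
width: 52.6
```

Run:
```python
from h import *
o=get_obs(); im=get_image('wrist'); save('w20',im,(100,90,420,330),2.5)
delta((540,-62,125),93.2); print(get_obs()['qpos'].round(2))
```

```text
t 36.8 pos [522.  278.3 118.6] yaw 83.98 tilt [ 0.0091 -0.0221 -0.9997] F [1.15 0.53 1.97] w 52.9
shift tool now cm [-33.66   5.36   0.13]
turn about tool z deg (neg of world yaw) -9.22
shift after turn cm [-34.07  -0.1   -0.64]
[ 0.48  0.51  1.77 -0.03  0.86 -0.96]
```

View pics/w20.png

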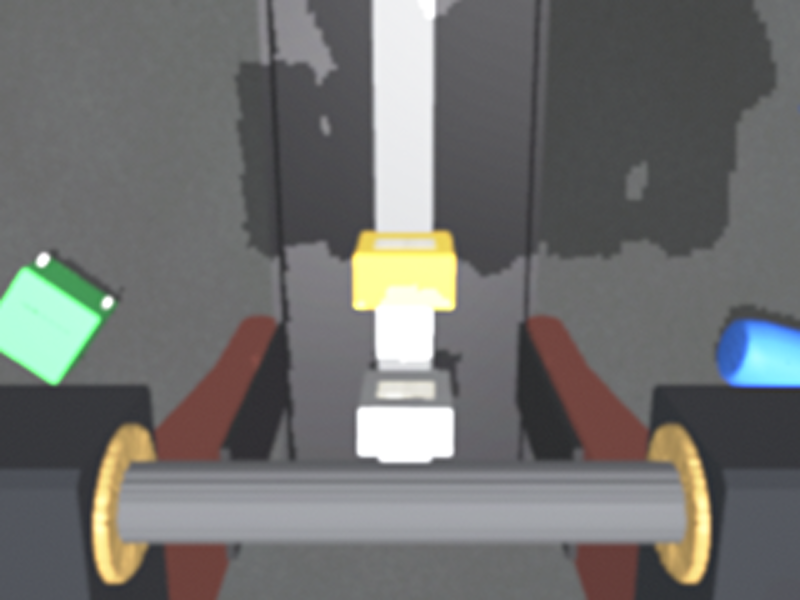

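Call:
{"api": "arm_command", "payload": {"increments": [[[-1.5,0.2,-0.2],-4.6],[[-3,0.2,-0.2],-4.6],[[-4,0,-0.1],0],[[-4,0,-0.1],0],[[-4,0,-0.1],0],[[-4,0,-0.1],0],[[-4,0,0],0],[[-4,0,0],0],[[-3,0,0],0],[[-1.5,0,0],0],[[0,0,0],0]]}}

```text
t: 37.9
ee_pos: [544.8, -61.4, 139.5]
orientation: [2.128, 2.273, 0.002]
ft_force: [-0.5, 0.2, 0.3]
width: 52.7
```

Run:
```python
from h import *
inmag(); delta((540,-64.4,105),93.2)
```

```text
t 37.90 magx 197.59 magy -32.00 z 139.53 Fx 0.22 Fy 0.52 Fz 0.26
t 37.9 pos [544.8 -61.4 139.5] yaw 93.76 tilt [ 0.0214 -0.0186 -0.9996] F [-0.53  0.19  0.26] w 52.7
shift tool now cm [-0.2  -0.57  3.45]
turn about tool z deg (neg of world yaw) 0.56
shift after turn cm [-0.27 -0.5   3.45]
```

Call:
{"api": "arm_command", "payload": {"increments": [[[-0.2,-0.4,1.2],0.5],[[-0.1,-0.2,1.4],0],[[0,0,0.6],0],[[0,0,0],0],[[0,0,0],0]]}}

```text
t: 38.4
ee_pos: [538.0, -62.3, 104.6]
orientation: [2.138, 2.265, 0.001]
ft_force: [0.4, -0.8, 0.5]
width: 52.9
```

Run:
```python
from h import *
inmag(); delta(np.array(M(194.3,-23.7,63))+np.array([.4,-.36,0]),93.2)
o=get_obs(); im=get_image('wrist'); save('w21',im,(60,90,380,330),2.5); c=cam('wrist',o)
m=mask(im,(0,150,60),(5,255,255)); b=blobs(m,60); print(b[:1])
for th in [.3,.35,.4,.45,.5,.54]:
    p=ORG+(194.05+.4)*EX-60*np.sin(th)*EY; print(th,proj(c,(p[0],p[1],27+60*np.cos(th))).round(1))
inmag()
```

```text
t 38.40 magx 197.12 magy -25.15 z 104.60 Fx -0.77 Fy -0.32 Fz 0.51
t 38.4 pos [538.  -62.3 104.6] yaw 93.3 tilt [ 0.0199 -0.0177 -0.9996] F [ 0.36 -0.75  0.51] w 52.9
shift tool now cm [-0.24 -0.19  4.16]
turn about tool z deg (neg of world yaw) 0.1
shift after turn cm [-0.32 -0.11  4.16]
[((np.float64(255.56), np.float64(220.14)), 713, (np.int32(241), np.int32(206), np.int32(30), np.int32(30)))]
0.3 [255.7 211.3]
0.35 [255.8 215.1]
0.4 [255.9 218.6]
0.45 [255.9 221.9]
0.5 [256.  224.9]
0.54 [256.1 227.2]
t 38.45 magx 197.13 magy -25.21 z 104.72 Fx 0.11 Fy 0.14 Fz -0.54
```

View pics/w21.png

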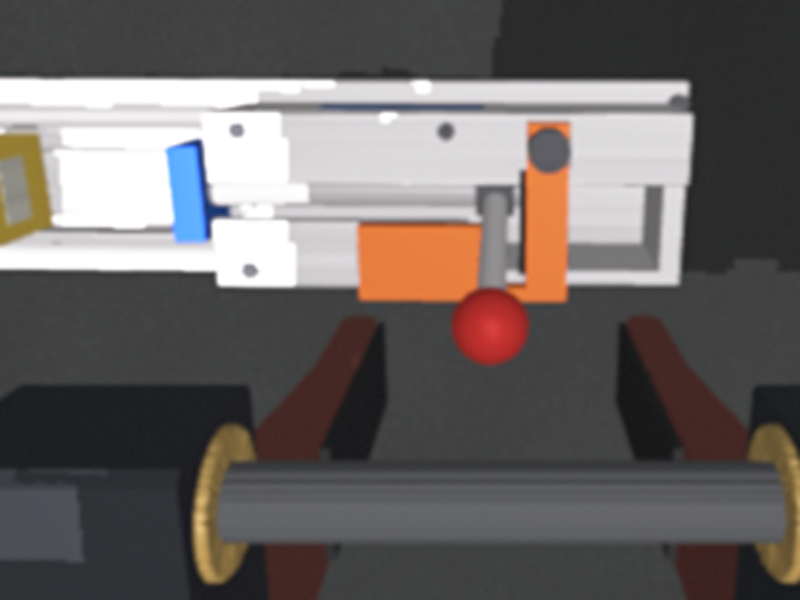

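Call:
{"api": "arm_command", "payload": {"increments": [[[-0.2,-0.06,0.8],0],[[-0.1,-0.05,1.2],0],[[0,0,1.2],0],[[0,0,0.5],0],[[0,0,0],0]]}}

```text
t: 38.95
ee_pos: [538.5, -65.8, 65.0]
orientation: [2.136, 2.265, 0.003]
ft_force: [-0.3, 0.3, 0.4]
width: 52.6
```

Run:
```python
from h import *
inmag(); delta(np.array(M(194.3,-24,63))+np.array([.4,-.36,0]),93.2)
```

```text
t 38.95 magx 193.60 magy -25.44 z 65.01 Fx 0.28 Fy 0.24 Fz 0.38
t 38.95 pos [538.5 -65.8  65. ] yaw 93.35 tilt [ 0.0214 -0.0179 -0.9996] F [-0.25  0.26  0.38] w 52.6
shift tool now cm [ 0.04 -0.11  0.2 ]
turn about tool z deg (neg of world yaw) 0.15
shift after turn cm [ 0.03 -0.11  0.2 ]
```

Call:
{"api": "arm_command", "payload": {"increments": [[[0.06,-0.08,0.15],0],[[0,0,0],0]]}}

```text
t: 39.15
ee_pos: [537.5, -65.3, 63.0]
orientation: [2.137, 2.266, 0.002]
ft_force: [0.5, -0.8, -0.5]
width: 52.8
```

Call:
{"api": "arm_command", "payload": {"increments": [[[0,0,0],0],[[0,0,0],0],[[0,0,0],0],[[0,0,0],0]], "gripper": 0}}

```text
t: 39.55
ee_pos: [538.2, -65.4, 64.0]
orientation: [2.136, 2.264, 0.004]
ft_force: [0.1, 0.4, -1.1]
width: 24.2
```

Run:
```python
from h import *
inmag(); delta(np.array(M(194.3,-24,63))+np.array([.4,-.36,0]),93.2)
```

```text
t 39.55 magx 194.02 magy -25.19 z 63.97 Fx 0.44 Fy -0.12 Fz -1.10
t 39.55 pos [538.2 -65.4  64. ] yaw 93.33 tilt [ 0.0226 -0.018  -0.9996] F [ 0.1   0.45 -1.1 ] w 24.2
shift tool now cm [-0.01 -0.08  0.09]
turn about tool z deg (neg of world yaw) 0.13
shift after turn cm [-0.01 -0.08  0.1 ]
```

Still closing; let it finish with a slight backward pull.

Call:
{"api": "arm_command", "payload": {"increments": [[[0,0,0],0],[[0,0,0],0],[[0.1,0,0],0],[[0,0,0],0]]}}

```text
t: 39.95
ee_pos: [538.3, -65.7, 64.1]
orientation: [2.134, 2.264, 0.002]
ft_force: [-0.3, -2.6, -0.4]
width: 18.3
```

Run:
```python
from h import *
inmag(); mag()
```

```text
t 39.95 magx 193.71 magy -25.26 z 64.12 Fx -2.58 Fy 0.40 Fz -0.41
t 39.95 travel 75.48 lat(y) -24.23 z 64.12 | Fx -2.58 Fy 0.40 Fz -0.41 | yaw 93.37 w 18.3
```

Call:
{"api": "arm_command", "payload": {"increments": [[[0.2,0,0],0],[[0.05,0.3,0.14],0],[[0,0.3,0.16],0],[[0,0.3,0.17],0],[[0,0.2,0.1],0]]}}

```text
t: 40.45
ee_pos: [546.7, -65.3, 59.1]
orientation: [2.135, 2.266, -0.008]
ft_force: [-4.0, -0.6, 10.0]
width: 18.3
```

Run:
```python
from h import *
inmag(); mag()
o=get_obs(); im=get_image('wrist'); save('w22',im,(60,90,380,330),2.5); c=cam('wrist',o)
m=mask(im,(0,150,60),(5,255,255)); b=blobs(m,60); print(b[:1])
tr=(o['ee_pos'][:2]-ORG)@EX
for th in [.35,.4,.45,.5,.54]:
    p=ORG+tr*EX-60*np.sin(th)*EY; print(th,proj(c,(p[0],p[1],27+60*np.cos(th))).round(1))
```

```text
t 40.45 magx 193.60 magy -33.73 z 59.12 Fx -0.36 Fy 4.01 Fz 9.98
t 40.45 travel 75.38 lat(y) -32.70 z 59.12 | Fx -0.36 Fy 4.01 Fz 9.98 | yaw 93.41 w 18.3
[((np.float64(259.71), np.float64(246.5)), 1182, (np.int32(242), np.int32(228), np.int32(37), np.int32(39)))]
0.35 [258.8 230.9]
0.4 [258.9 235.3]
0.45 [258.9 239.4]
0.5 [259.  243.2]
0.54 [259.1 245.9]
```

View pics/w22.png

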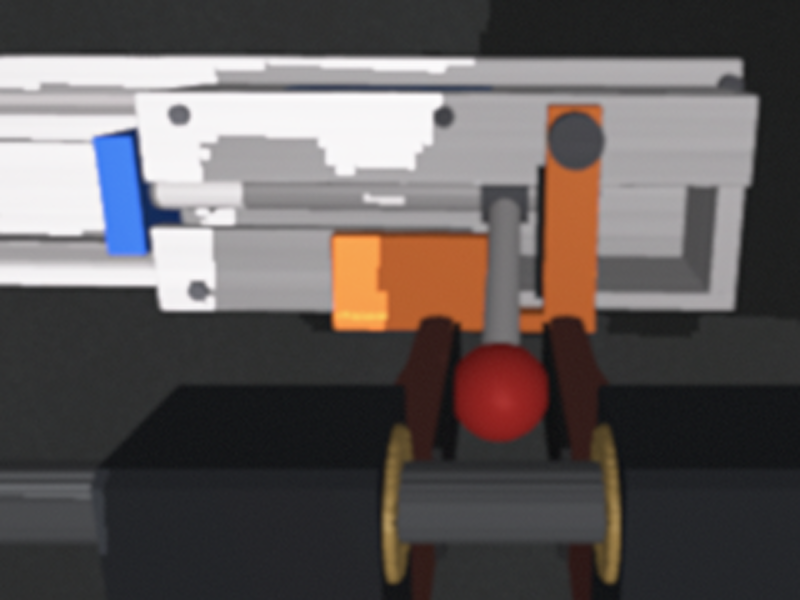

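Call:
{"api": "arm_command", "payload": {"increments": [[[0,0,0],0],[[0,0,0],0],[[0,0,0],0],[[0,0,0],0]], "gripper": 0.6}}

```text
t: 40.9
ee_pos: [547.4, -64.5, 59.1]
orientation: [2.134, 2.265, -0.005]
ft_force: [0.4, 0.2, 1.0]
width: 47.0
```

Run:
```python
from h import *
inmag()
o=get_obs(); im=get_image('wrist'); c=cam('wrist',o)
m=mask(im,(0,150,60),(5,255,255)); b=blobs(m,60); print(b[:1])
for th in [.4,.45,.5,.54]:
    p=ORG+194.45*EX-60*np.sin(th)*EY; print(th,proj(c,(p[0],p[1],27+60*np.cos(th))).round(1))
```

```text
t 40.90 magx 194.38 magy -34.46 z 59.11 Fx 0.16 Fy -0.39 Fz 1.05
[((np.float64(258.02), np.float64(244.55)), 1191, (np.int32(239), np.int32(226), np.int32(39), np.int32(39)))]
0.4 [258.2 234. ]
0.45 [258.3 238.1]
0.5 [258.4 241.9]
0.54 [258.4 244.6]
```

Call:
{"api": "arm_command", "payload": {"increments": [[[0,0,-1],0],[[0,0,-3],0],[[0,0,-3],0],[[1.5,-0.2,-1],4.6],[[3,0,-0.3],4.6],[[4,-0.5,0],0],[[4,-0.5,0],0],[[4,-0.5,0],0],[[4,-0.5,0],0],[[4,-0.5,0],0],[[4,-0.5,0],0],[[3,-0.4,0],0],[[1.5,-0.2,0],0],[[0,0,0],0]]}}

```text
t: 42.35
ee_pos: [541.0, 282.8, 148.5]
orientation: [2.317, 2.072, 0.014]
ft_force: [-0.5, -0.7, -0.1]
width: 52.9
```

Run:
```python
from h import *
delta((522.7,276.4,60),84)
```

```text
t 42.35 pos [541.  282.8 148.5] yaw 83.62 tilt [ 0.0288 -0.0189 -0.9994] F [-0.54 -0.7  -0.1 ] w 52.9
shift tool now cm [-0.7  -2.02  8.8 ]
turn about tool z deg (neg of world yaw) -0.38
shift after turn cm [-0.82 -1.75  8.85]
```

Call:
{"api": "arm_command", "payload": {"increments": [[[-0.3,-0.8,1.5],-0.3],[[-0.3,-0.7,2.2],0],[[-0.1,-0.2,2.2],0],[[0,0,2],0],[[0,0,0.8],0],[[0,0,0],0]]}}

```text
t: 42.95
ee_pos: [526.8, 268.5, 61.3]
orientation: [2.313, 2.073, 0.014]
ft_force: [-0.4, -0.1, 0.1]
width: 52.9
```

Run:
```python
from h import *
delta((522.7,276.4,23),84)
im=get_image('wrist'); save('w23',im,(100,90,420,330),2.5)
```

```text
t 42.95 pos [526.8 268.5  61.3] yaw 83.72 tilt [ 0.0303 -0.0201 -0.9993] F [-0.4  -0.08  0.11] w 52.9
shift tool now cm [ 0.8  -0.61  3.8 ]
turn about tool z deg (neg of world yaw) -0.28
shift after turn cm [ 0.74 -0.49  3.83]
```

View pics/w23.png

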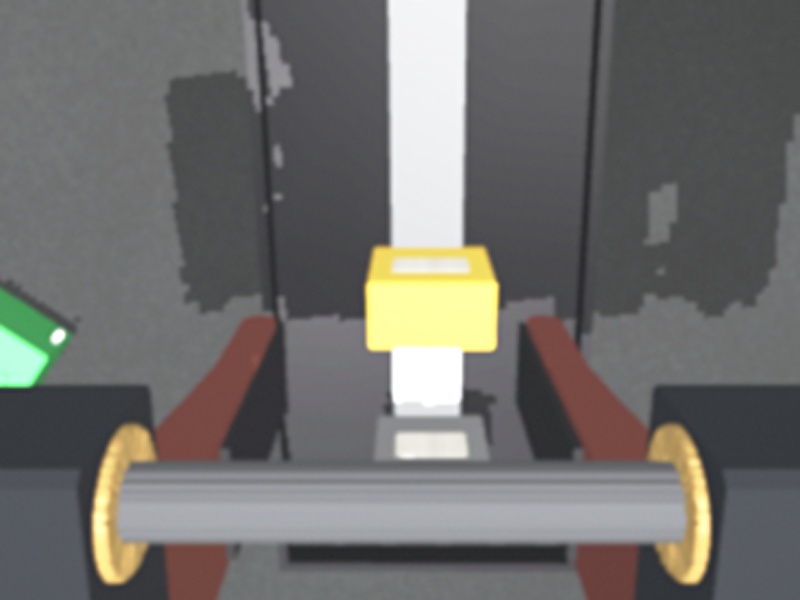

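Call:
{"api": "arm_command", "payload": {"increments": [[[0.5,-0.3,0.3],-0.3],[[0.3,-0.2,0.7],0],[[0,-0.05,1],0],[[0,0,0.8],0],[[0,0,0.3],0],[[0,0,0],0]]}}

```text
t: 43.6
ee_pos: [525.0, 277.9, 30.8]
orientation: [2.306, 2.079, 0.022]
ft_force: [0.3, 0.4, 0.2]
width: 52.7
```

Run:
```python
from h import *
delta((522.7,276.4,23),84)
```

```text
t 43.6 pos [525.  277.9  30.8] yaw 84.04 tilt [ 0.035  -0.0177 -0.9992] F [0.33 0.45 0.23] w 52.7
shift tool now cm [-0.17 -0.24  0.77]
turn about tool z deg (neg of world yaw) 0.04
shift after turn cm [-0.18 -0.21  0.78]
```

Call:
{"api": "arm_command", "payload": {"increments": [[[-0.1,-0.12,0.4],0],[[-0.07,-0.1,0.3],0],[[0,0,0.05],0],[[0,0,0],0]]}}

```text
t: 44.0
ee_pos: [522.8, 276.1, 22.5]
orientation: [2.306, 2.079, 0.022]
ft_force: [-0.4, 0.0, -0.1]
width: 52.6
```

Call:
{"api": "arm_command", "payload": {"increments": [[[0,0,0],0],[[0,0,0],0],[[0,0,0],0],[[0,0,0],0]], "gripper": 0}}

```text
t: 44.4
ee_pos: [523.2, 276.3, 23.1]
orientation: [2.306, 2.078, 0.023]
ft_force: [0.0, 0.1, -0.0]
width: 31.6
```

Run:
```python
from h import *
delta((522.7,276.4,23),84)
im=get_image('wrist'); save('w24',im,(100,90,420,330),2)
```

```text
t 44.4 pos [523.2 276.3  23.1] yaw 84.03 tilt [ 0.0358 -0.0174 -0.9992] F [ 0.03  0.15 -0.05] w 31.6
shift tool now cm [ 0.01 -0.05  0.01]
turn about tool z deg (neg of world yaw) 0.03
shift after turn cm [ 0.01 -0.05  0.01]
```

View pics/w24.png

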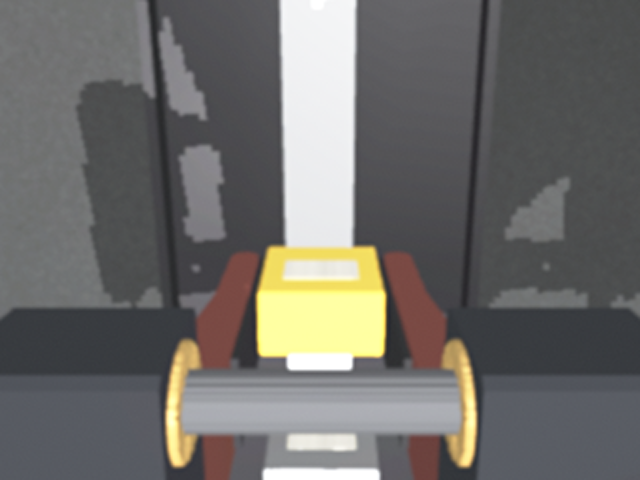

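Call:
{"api": "arm_command", "payload": {"increments": [[[0,0,-0.5],0],[[0,0,-2],0],[[0,0,-3],0],[[-0.5,0,-3],0],[[-2,0.2,-1],4],[[-3.6,0.8,0],6.2],[[-3.5,1.2,0],6.2],[[-3.3,1.5,0],6.2],[[-3.2,1.9,0.1],6.2],[[-2.9,2.2,0.1],6.2],[[-2.7,2.5,0.1],6.2],[[-2.4,2.8,0.1],6.2],[[-2.1,3,0.1],6.2],[[-1.7,3.2,0.1],6.2],[[-1.4,3.4,0.1],6.2],[[-1.1,3.2,0.2],6.2],[[-0.6,2.5,0.3],4.5],[[-0.4,1.2,0.5],1.5],[[0,0,0.5],0],[[0,0,0],0]]}}

```text
t: 46.45
ee_pos: [522.4, -202.2, 115.1]
orientation: [3.122, 0.079, 0.074]
ft_force: [0.2, -0.6, -0.3]
width: 31.8
```

Run:
```python
from h import *
inmag()
delta(M(57.8,0.3,75),3.2)
```

```text
t 46.45 magx 58.34 magy -1.74 z 115.09 Fx -0.59 Fy -0.18 Fz -0.33
t 46.45 pos [ 522.4 -202.2  115.1] yaw 2.92 tilt [ 0.0476 -0.0169 -0.9987] F [ 0.21 -0.58 -0.33] w 31.8
shift tool now cm [-0.39 -0.02  4.  ]
turn about tool z deg (neg of world yaw) -0.28
shift after turn cm [-0.2   0.05  4.01]
```

Call:
{"api": "arm_command", "payload": {"increments": [[[-0.2,0,1.2],-0.2],[[-0.2,0,2],0],[[-0.1,0,2],0],[[-0.05,0,1.2],0],[[0,0,0.3],0],[[0,0,0],0]]}}

```text
t: 47.05
ee_pos: [520.0, -197.0, 43.5]
orientation: [3.122, 0.105, 0.071]
ft_force: [-0.2, 0.1, -0.4]
width: 31.7
```

Run:
```python
from h import *
inmag()
delta(M(57.8,0.6,36),3.2)
im=get_image('wrist'); save('w25',im,(130,60,390,280),3)
inmag()
```

```text
t 47.05 magx 63.61 magy 0.29 z 43.46 Fx 0.07 Fy 0.21 Fz -0.39
t 47.05 pos [ 520.  -197.    43.5] yaw 3.87 tilt [ 0.0462 -0.0152 -0.9988] F [-0.21  0.06 -0.39] w 31.7
shift tool now cm [-0.07  0.57  0.75]
turn about tool z deg (neg of world yaw) 0.67
shift after turn cm [-0.03  0.58  0.75]
t 47.10 magx 63.52 magy 0.19 z 43.77 Fx 0.11 Fy 0.09 Fz -0.26
```

View pics/w25.png

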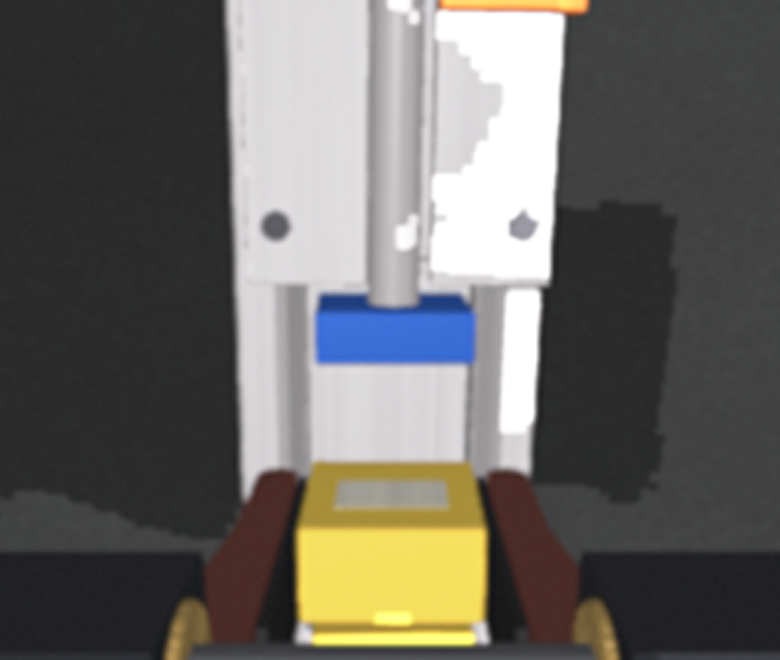

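Call:
{"api": "arm_command", "payload": {"increments": [[[-0.06,0.15,0.3],0.6],[[-0.05,0.1,0.3],0],[[-0.02,0,0.25],0],[[0,0,0],0]]}}

```text
t: 47.5
ee_pos: [520.9, -200.5, 36.7]
orientation: [3.121, 0.087, 0.078]
ft_force: [0.2, -0.0, -0.2]
width: 31.8
```

Run:
```python
from h import *
inmag()
delta(M(60,0.6,27),3.2)
```

```text
t 47.50 magx 60.06 magy -0.39 z 36.69 Fx -0.05 Fy -0.16 Fz -0.19
t 47.5 pos [ 520.9 -200.5   36.7] yaw 3.24 tilt [ 0.0503 -0.0168 -0.9986] F [ 0.16 -0.04 -0.19] w 31.8
shift tool now cm [-0.15 -0.01  0.96]
turn about tool z deg (neg of world yaw) 0.04
shift after turn cm [-0.1   0.01  0.97]
```

Call:
{"api": "arm_command", "payload": {"increments": [[[-0.1,0,0.2],0],[[-0.04,0,0.25],0],[[-0.02,0,0.25],0],[[0,0,0],0]]}}

```text
t: 47.9
ee_pos: [519.7, -201.1, 29.4]
orientation: [3.121, 0.087, 0.079]
ft_force: [0.1, -0.2, -0.0]
width: 31.9
```

Run:
```python
from h import *
inmag()
```

```text
t 47.90 magx 59.57 magy 0.81 z 29.44 Fx -0.25 Fy -0.11 Fz -0.02
```

Call:
{"api": "arm_command", "payload": {"increments": [[[0,0,0.15],0],[[0,0,0.1],0],[[0,0,0],0]]}}

```text
t: 48.2
ee_pos: [519.9, -201.1, 26.6]
orientation: [3.121, 0.087, 0.079]
ft_force: [-0.2, 0.2, -1.2]
width: 31.9
```

Run:
```python
from h import *
inmag()
```

```text
t 48.20 magx 59.55 magy 0.69 z 26.60 Fx 0.17 Fy 0.19 Fz -1.20
```

Release and lift.

Call:
{"api": "arm_command", "payload": {"increments": [[[0,0,0.04],0],[[0,0,0],0],[[0,0,0],0],[[0,0,0],0],[[0,0,-1],0],[[0,0,-3],0],[[0,0,-3],0],[[0,0,-2],0],[[0,0,-0.5],0]], "gripper": 0.6}}

```text
t: 49.1
ee_pos: [514.3, -199.1, 125.6]
orientation: [3.122, 0.087, 0.076]
ft_force: [0.3, -0.2, -0.6]
width: 52.7
```

Run:
```python
from h import *
inmag(); print(get_obs()['qpos'].round(2))
o=get_obs(); im=get_image('wrist'); save('w26',im,(130,60,390,280),3); c=cam('wrist',o)
plan((543,-62,125),-90,12)
```

```text
t 49.10 magx 61.82 magy 6.18 z 125.57 Fx -0.22 Fy -0.26 Fz -0.56
[-0.39  0.43  1.89  0.01  0.76 -0.45]
pos [ 514.3 -199.1  125.5] yaw 3.2 F [ 0.3 -0.7  0.5] w 52.91949286467736
[ 0.3 -1.1 -0. ] -7.5
[ 0.4 -1.1 -0. ] -7.5
[ 0.6 -1.  -0. ] -7.5
[ 0.7 -0.9 -0. ] -7.5
[ 0.8 -0.8 -0. ] -7.5
[ 0.9 -0.7 -0. ] -7.5
[ 1.  -0.6 -0. ] -7.5
[ 1.1 -0.4 -0. ] -7.5
[ 1.1 -0.3 -0. ] -7.5
[ 1.2 -0.2 -0. ] -7.5
[ 1.2 -0.  -0. ] -7.5
[ 1.2  0.2 -0. ] -7.5
```

View pics/w26.png

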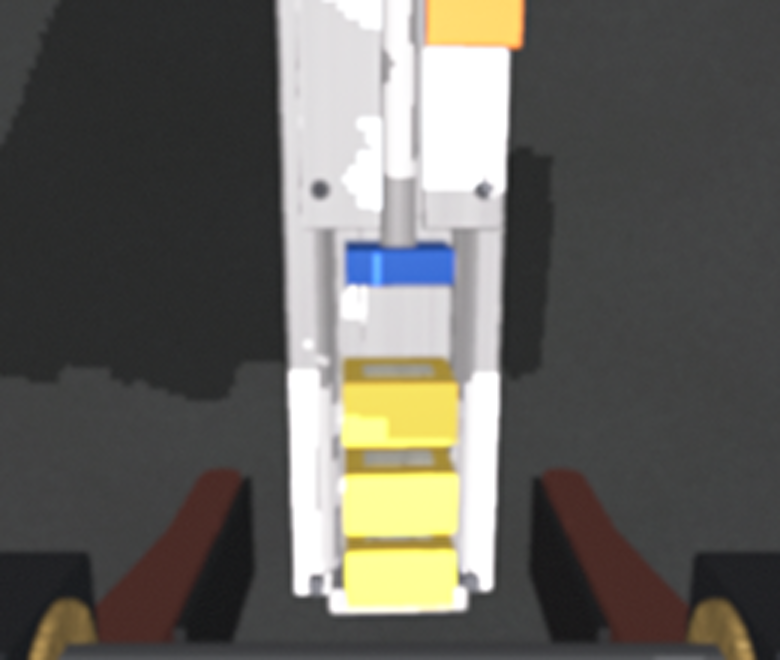

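Call:
{"api": "arm_command", "payload": {"increments": [[[0.2,-0.8,0],-5],[[0.4,-1.1,0],-7.5],[[0.6,-1,0],-7.5],[[0.7,-0.9,0],-7.5],[[0.8,-0.8,0],-7.5],[[0.9,-0.7,0],-7.5],[[1,-0.6,0],-7.5],[[1.1,-0.4,0],-7.5],[[1.1,-0.3,0],-7.5],[[1.2,-0.2,0],-7.5],[[1.2,0,0],-7.5],[[1,0.2,0],-7.5],[[0.4,0,0],-2.5],[[0,0,0],0]]}}

```text
t: 50.55
ee_pos: [537.5, -57.0, 112.9]
orientation: [2.061, 2.327, 0.018]
ft_force: [0.5, 0.2, -0.3]
width: 52.8
```

Run:
```python
from h import *
inmag(); delta(M(194.4,-31,100),93.2)
```

```text
t 50.55 magx 202.46 magy -24.98 z 112.91 Fx 0.14 Fy -0.49 Fz -0.32
t 50.55 pos [537.5 -57.  112.9] yaw 96.91 tilt [ 0.0325 -0.013  -0.9994] F [ 0.48  0.16 -0.32] w 52.8
shift tool now cm [-0.82  0.51  1.32]
turn about tool z deg (neg of world yaw) 3.71
shift after turn cm [-0.81  0.6   1.29]
```

Call:
{"api": "arm_command", "payload": {"increments": [[[-0.4,0.3,0.2],3.7],[[-0.4,0.3,0.5],0],[[0,0,0.3],0],[[0,0,0],0]]}}

```text
t: 50.95
ee_pos: [543.3, -65.2, 100.4]
orientation: [2.141, 2.258, 0.017]
ft_force: [-0.5, 0.8, -0.9]
width: 52.7
```

Run:
```python
from h import *
inmag(); delta(M(194.2,-31.5,60),93.2)
o=get_obs(); im=get_image('wrist'); save('w27',im,(60,90,380,330),2.5); c=cam('wrist',o)
m=mask(im,(0,150,60),(5,255,255)); b=blobs(m,60); print(b[:1])
for th in [.45,.5,.54]:
    p=ORG+(194.05+.4)*EX-60*np.sin(th)*EY; print(th,proj(c,(p[0],p[1],27+60*np.cos(th))).round(1))
```

```text
t 50.95 magx 193.91 magy -30.33 z 100.44 Fx 0.83 Fy 0.42 Fz -0.87
t 50.95 pos [543.3 -65.2 100.4] yaw 93.03 tilt [ 0.029  -0.0127 -0.9995] F [-0.47  0.81 -0.87] w 52.7
shift tool now cm [0.09 0.   4.04]
turn about tool z deg (neg of world yaw) -0.17
shift after turn cm [0.03 0.12 4.04]
[((np.float64(260.48), np.float64(221.71)), 721, (np.int32(246), np.int32(208), np.int32(30), np.int32(29)))]
0.45 [260.6 216.4]
0.5 [260.7 219.5]
0.54 [260.7 221.9]
```

View pics/w27.png

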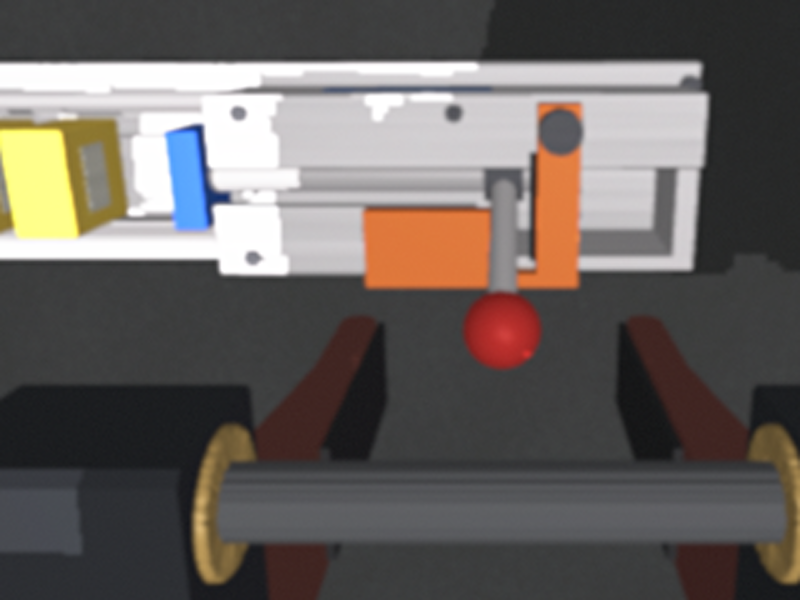

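Knob sits at 0.54, centred between the fingers (ball at crop 502,330; fingers 385–618). Descend.

Call:
{"api": "arm_command", "payload": {"increments": [[[0.03,0,0.8],0],[[0,0,1.2],0],[[0,0,1.2],0],[[0,0,0.5],0],[[0,0,0],0]]}}

```text
t: 51.5
ee_pos: [543.8, -65.4, 59.8]
orientation: [2.141, 2.259, 0.016]
ft_force: [-0.6, -0.3, -0.6]
width: 52.8
```

Run:
```python
from h import *
inmag(); delta(M(194.2,-31.5,60),93.2)
```

```text
t 51.50 magx 193.73 magy -30.83 z 59.83 Fx -0.28 Fy 0.59 Fz -0.63
t 51.5 pos [543.8 -65.4  59.8] yaw 93.06 tilt [ 0.0282 -0.0125 -0.9995] F [-0.57 -0.32 -0.63] w 52.8
shift tool now cm [ 0.05  0.07 -0.02]
turn about tool z deg (neg of world yaw) -0.14
shift after turn cm [ 0.05  0.07 -0.02]
```

Call:
{"api": "arm_command", "payload": {"increments": [[[0.04,0.05,0],0],[[0,0,0],0],[[0,0,0],0],[[0,0,0],0],[[0,0,0],0],[[0,0,0],0]], "gripper": 0}}

```text
t: 52.1
ee_pos: [544.7, -65.3, 60.3]
orientation: [2.14, 2.259, 0.016]
ft_force: [0.5, -0.6, -2.7]
width: 17.9
```

Run:
```python
from h import *
inmag(); mag()
```

```text
t 52.10 magx 193.75 magy -31.71 z 60.34 Fx -0.61 Fy -0.50 Fz -2.72
t 52.10 travel 75.52 lat(y) -30.69 z 60.34 | Fx -0.61 Fy -0.50 Fz -2.72 | yaw 93.09 w 17.9
```

Call:
{"api": "arm_command", "payload": {"increments": [[[0.15,0,0],0],[[0.15,0,0],0]]}}

```text
t: 52.3
ee_pos: [544.6, -63.7, 60.3]
orientation: [2.138, 2.258, 0.014]
ft_force: [-0.1, -6.9, -2.7]
width: 18.2
```

Run:
```python
from h import *
inmag(); mag()
```

```text
t 52.30 magx 195.29 magy -31.63 z 60.34 Fx -6.84 Fy 0.50 Fz -2.71
t 52.30 travel 77.06 lat(y) -30.61 z 60.34 | Fx -6.84 Fy 0.50 Fz -2.71 | yaw 93.12 w 18.2
```

Call:
{"api": "arm_command", "payload": {"increments": [[[0,-0.48,-0.25],0],[[0,-0.5,-0.22],0],[[0,-0.51,-0.16],0],[[0,-0.53,-0.12],0]]}}

```text
t: 52.7
ee_pos: [526.7, -66.5, 67.9]
orientation: [2.134, 2.254, 0.018]
ft_force: [2.3, -2.7, -1.4]
width: 18.2
```

Run:
```python
from h import *
inmag(); mag()
```

```text
t 52.70 magx 193.52 magy -13.68 z 67.90 Fx -2.82 Fy -2.13 Fz -1.38
t 52.70 travel 75.29 lat(y) -12.65 z 67.90 | Fx -2.82 Fy -2.13 Fz -1.38 | yaw 93.12 w 18.2
```

Call:
{"api": "arm_command", "payload": {"increments": [[[0.15,-0.3,-0.05],0],[[0.05,-0.4,-0.04],0],[[0,-0.4,-0.02],0],[[0,-0.2,0],0]]}}

```text
t: 53.1
ee_pos: [515.0, -67.6, 70.1]
orientation: [2.127, 2.25, 0.02]
ft_force: [1.9, -5.9, -3.3]
width: 18.1
```

Run:
```python
from h import *
inmag(); mag()
o=get_obs(); im=get_image('wrist'); save('w28',im,(60,90,380,330),2.5); c=cam('wrist',o)
m=mask(im,(0,150,60),(5,255,255)); b=blobs(m,60); print(b[:1])
tr=(o['ee_pos'][:2]-ORG)@EX
for th in [-.1,0,.1,.2,.3]:
    p=ORG+tr*EX-60*np.sin(th)*EY; print(th,proj(c,(p[0],p[1],27+60*np.cos(th))).round(1))
```

```text
t 53.10 magx 193.14 magy -1.94 z 70.06 Fx -6.03 Fy -1.52 Fz -3.34
t 53.10 travel 74.91 lat(y) -0.92 z 70.06 | Fx -6.03 Fy -1.52 Fz -3.34 | yaw 93.19 w 18.1
[((np.float64(259.66), np.float64(258.32)), 1036, (np.int32(242), np.int32(241), np.int32(37), np.int32(34)))]
-0.1 [259.2 235.4]
0 [259.2 246.3]
0.1 [259.2 256.4]
0.2 [259.3 265.5]
0.3 [259.4 273.6]
```

View pics/w28.png

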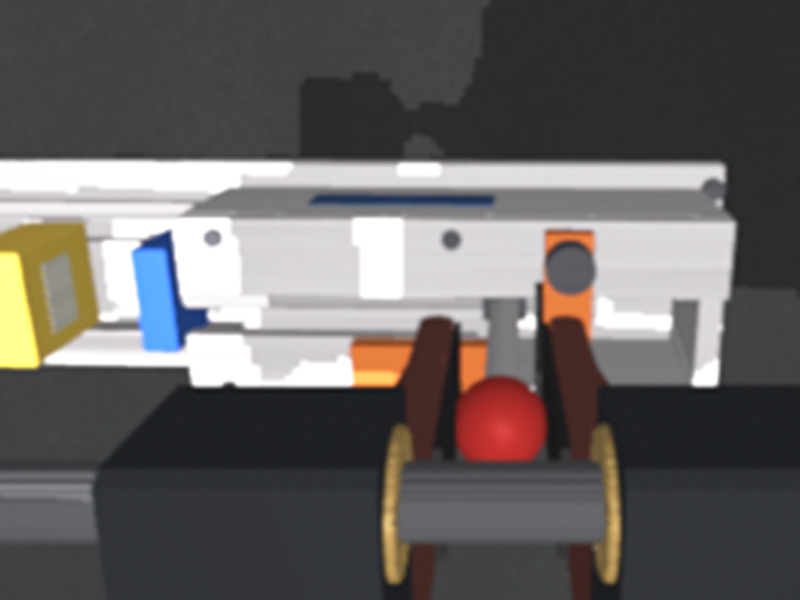

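Call:
{"api": "arm_command", "payload": {"increments": [[[0.15,-0.3,0],0],[[0.1,-0.4,0],0],[[0,-0.3,0],0]]}}

```text
t: 53.45
ee_pos: [505.3, -67.6, 70.4]
orientation: [2.123, 2.249, 0.019]
ft_force: [-0.6, -5.5, 0.6]
width: 10.8
```

Run:
```python
from h import *
inmag(); mag()
o=get_obs(); im=get_image('wrist'); save('w29',im,(60,90,380,330),2.5); c=cam('wrist',o)
m=mask(im,(0,150,60),(5,255,255)); b=blobs(m,60); print(b[:1])
tr=(o['ee_pos'][:2]-ORG)@EX
for th in [-.1,0,.1,.2]:
    p=ORG+tr*EX-60*np.sin(th)*EY; print(th,proj(c,(p[0],p[1],27+60*np.cos(th))).round(1))
```

```text
t 53.45 magx 193.63 magy 7.78 z 70.39 Fx -5.44 Fy 0.86 Fz 0.61
t 53.45 travel 75.41 lat(y) 8.81 z 70.39 | Fx -5.44 Fy 0.86 Fz 0.61 | yaw 93.27 w 10.8
[((np.float64(259.75), np.float64(266.77)), 302, (np.int32(249), np.int32(259), np.int32(23), np.int32(15)))]
-0.1 [259.1 252.3]
0 [259.1 262.8]
0.1 [259.1 272.4]
0.2 [259.2 281.2]
```

View pics/w29.png

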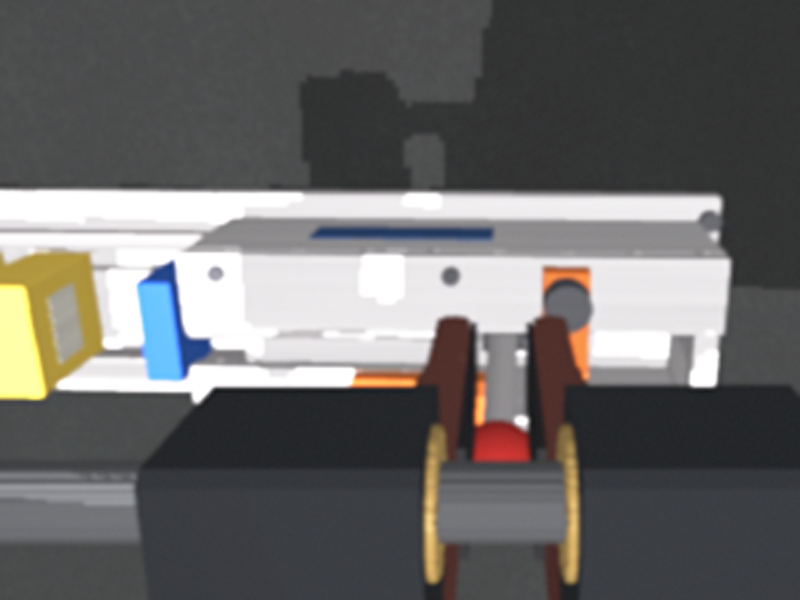

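Call:
{"api": "arm_command", "payload": {"increments": [[[0,0.2,0],0],[[0,0,0],0],[[0,0.4,0.05],0],[[0,0.5,0.05],0]], "gripper": 0.35}}

```text
t: 53.9
ee_pos: [514.0, -65.8, 69.7]
orientation: [2.126, 2.251, 0.016]
ft_force: [0.7, -0.5, -1.4]
width: 29.7
```

Run:
```python
from h import *
inmag(); mag()
o=get_obs(); im=get_image('wrist'); save('w30',im,(60,90,380,330),2.5); c=cam('wrist',o)
m=mask(im,(0,150,60),(5,255,255)); b=blobs(m,60); print(b[:1])
tr=194.4
for th in [0,.1,.15,.2,.3]:
    p=ORG+tr*EX-60*np.sin(th)*EY; print(th,proj(c,(p[0],p[1],27+60*np.cos(th))).round(1), 60*np.sin(th),60*np.cos(th)+27)
```

```text
t 53.90 magx 194.97 magy -1.03 z 69.66 Fx -0.53 Fy -0.64 Fz -1.35
t 53.90 travel 76.75 lat(y) -0.01 z 69.66 | Fx -0.53 Fy -0.64 Fz -1.35 | yaw 93.24 w 29.7
[((np.float64(255.22), np.float64(261.79)), 843, (np.int32(237), np.int32(247), np.int32(37), np.int32(28)))]
0 [257.2 248.2] 0.0 87.0
0.1 [257.3 258.3] 5.990004998809689 86.70024991668154
0.15 [257.3 263. ] 8.966287948415953 86.32626467616254
0.2 [257.4 267.4] 11.920159847703673 85.8039946704745
0.3 [257.5 275.5] 17.731212399680373 84.32018934753636
```

View pics/w30.png

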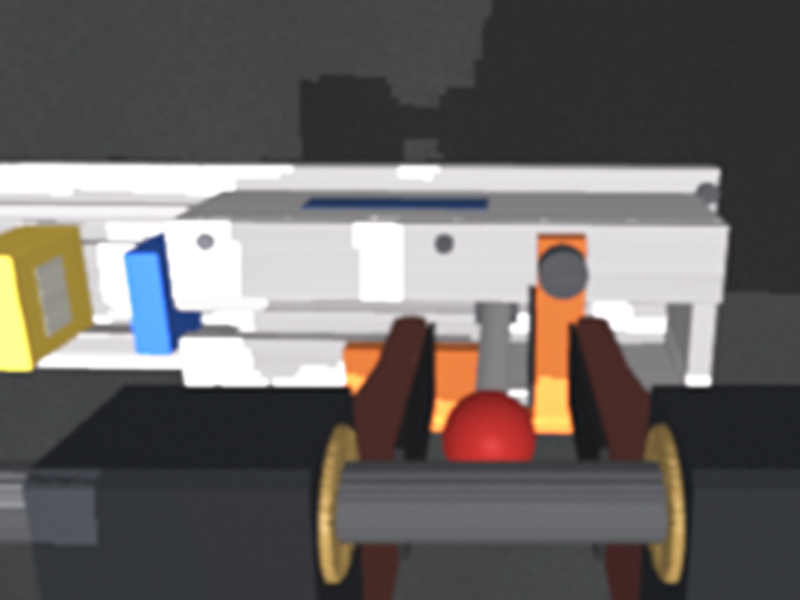

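Call:
{"api": "arm_command", "payload": {"increments": [[[-0.05,0.5,0.1],0],[[-0.05,0.5,0.1],0],[[0,0,0],0]]}}

```text
t: 54.25
ee_pos: [527.3, -66.1, 68.1]
orientation: [2.124, 2.251, 0.019]
ft_force: [0.4, 1.1, 0.9]
width: 30.6
```

Call:
{"api": "arm_command", "payload": {"increments": [[[0,0,0],0],[[0,0,0],0],[[0,0,0],0]], "gripper": 0}}

```text
t: 54.55
ee_pos: [527.5, -67.0, 68.0]
orientation: [2.123, 2.251, 0.017]
ft_force: [1.1, -2.4, -0.2]
width: 18.0
```

Run:
```python
from h import *
inmag(); print(get_obs()['width'])
```

```text
t 54.55 magx 192.99 magy -14.45 z 68.00 Fx -2.46 Fy -0.94 Fz -0.17
18.031389824360033
```

Call:
{"api": "arm_command", "payload": {"increments": [[[0.2,0,0],0],[[0.2,0,0],0]]}}

```text
t: 54.75
ee_pos: [527.4, -64.7, 68.0]
orientation: [2.121, 2.25, 0.016]
ft_force: [-0.0, -7.4, -0.3]
width: 18.5
```

Run:
```python
from h import *
inmag(); print(get_obs()['width'])
```

```text
t 54.75 magx 195.33 magy -14.45 z 68.01 Fx -7.38 Fy 0.44 Fz -0.31
18.45884779655883
```

Call:
{"api": "arm_command", "payload": {"increments": [[[0.05,-0.4,-0.04],0],[[0.06,-0.4,-0.03],0],[[0.06,-0.3,-0.01],0]]}}

```text
t: 55.05
ee_pos: [518.6, -65.9, 69.1]
orientation: [2.116, 2.245, 0.018]
ft_force: [3.2, -6.4, -3.2]
width: 18.4
```

Run:
```python
from h import *
inmag(); print(get_obs()['width'])
o=get_obs(); im=get_image('wrist'); save('w31',im,(60,90,380,330),2.5); c=cam('wrist',o)
m=mask(im,(0,150,60),(5,255,255)); b=blobs(m,60); print(b[:1])
tr=(o['ee_pos'][:2]-ORG)@EX
for th in [-.1,0,.1,.2]:
    p=ORG+tr*EX-60*np.sin(th)*EY; print(th,proj(c,(p[0],p[1],27+60*np.cos(th))).round(1))
```

```text
t 55.05 magx 194.56 magy -5.62 z 69.05 Fx -6.56 Fy -2.84 Fz -3.19
18.42773232137653
[((np.float64(259.64), np.float64(244.43)), 1161, (np.int32(241), np.int32(226), np.int32(39), np.int32(38)))]
-0.1 [258.9 229.9]
0 [258.8 240.9]
0.1 [258.9 251.2]
0.2 [258.9 260.5]
```

View pics/w31.png

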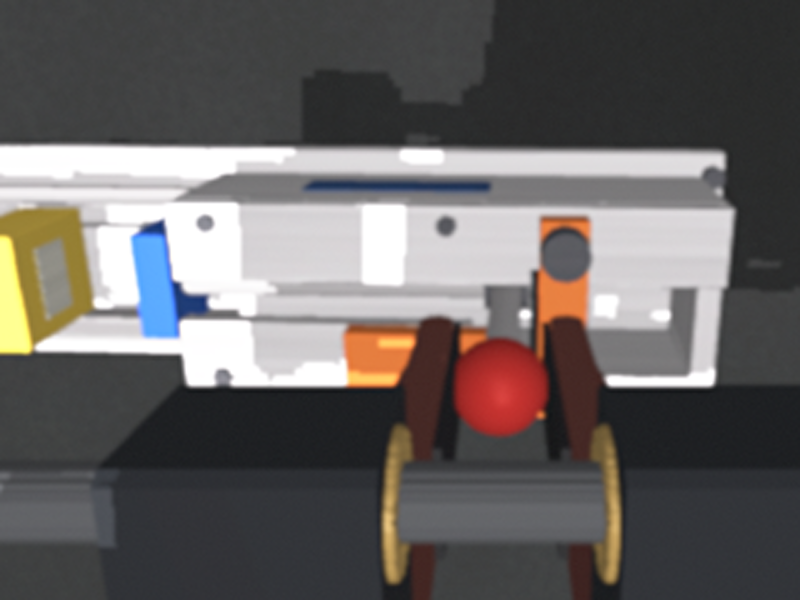

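Call:
{"api": "arm_command", "payload": {"increments": [[[-0.1,-0.15,0],0],[[-0.4,-0.05,0],0],[[-0.5,0,0],0],[[-0.5,0,0],0]]}}

```text
t: 55.5
ee_pos: [517.9, -83.7, 69.4]
orientation: [2.112, 2.243, 0.018]
ft_force: [-1.3, -3.9, -1.2]
width: 18.3
```

Run:
```python
from h import *
inmag(); print(get_obs()['width'])
```

```text
t 55.50 magx 176.90 magy -3.90 z 69.38 Fx -3.79 Fy 1.56 Fz -1.17
18.30234101574474
```

Call:
{"api": "arm_command", "payload": {"increments": [[[-0.5,0,0],0],[[-0.5,0,0],0],[[-0.4,0,0],0],[[-0.1,0,0],0]]}}

```text
t: 55.9
ee_pos: [517.4, -100.5, 69.6]
orientation: [2.111, 2.246, 0.014]
ft_force: [-0.5, -4.3, -1.4]
width: 18.1
```

Run:
```python
from h import *
inmag(); print(get_obs()['width'])
o=get_obs(); im=get_image('wrist'); save('w32',im,(20,90,340,330),2.5)
inmag()
```

```text
t 55.90 magx 160.08 magy -2.51 z 69.55 Fx -4.25 Fy 0.74 Fz -1.44
18.087723221992338
t 55.95 magx 160.06 magy -2.59 z 69.58 Fx -6.22 Fy -0.39 Fz -1.77
```

View pics/w32.png

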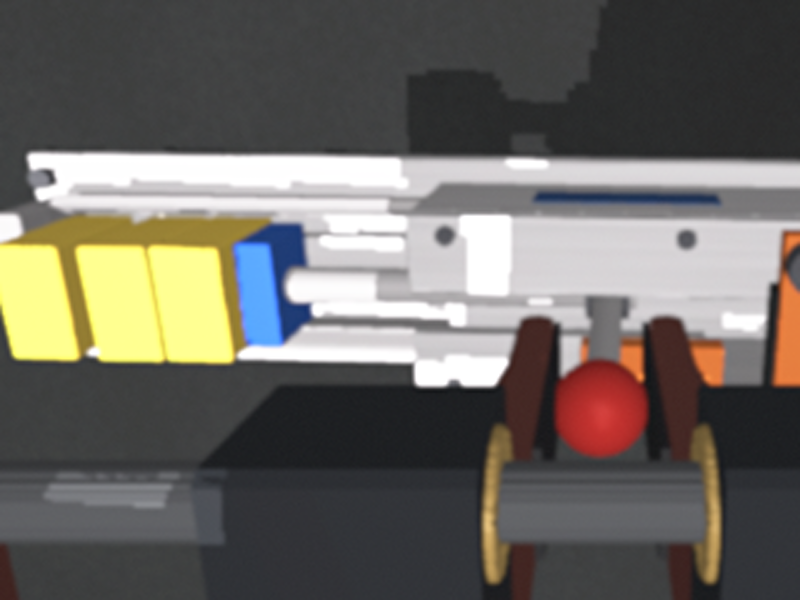

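Call:
{"api": "arm_command", "payload": {"increments": [[[-0.15,0,0],0],[[-0.15,0,0],0],[[0,0,0],0]]}}

```text
t: 56.25
ee_pos: [517.9, -104.0, 69.6]
orientation: [2.112, 2.244, 0.015]
ft_force: [1.3, -5.1, -1.8]
width: 18.3
```

Run:
```python
from h import *
inmag()
```

```text
t 56.25 magx 156.63 magy -2.81 z 69.57 Fx -5.19 Fy -1.06 Fz -1.83
```

Call:
{"api": "arm_command", "payload": {"increments": [[[-0.1,0,0],0],[[-0.1,0,0],0],[[0,0,0],0]]}}

```text
t: 56.55
ee_pos: [518.1, -106.0, 69.6]
orientation: [2.112, 2.244, 0.015]
ft_force: [0.1, -5.0, -2.8]
width: 18.3
```

Run:
```python
from h import *
inmag()
```

```text
t 56.55 magx 154.56 magy -2.84 z 69.60 Fx -5.04 Fy 0.21 Fz -2.76
```

Call:
{"api": "arm_command", "payload": {"increments": [[[-0.08,0,0],0],[[-0.05,0,0],0]]}}

```text
t: 56.75
ee_pos: [518.1, -107.1, 69.6]
orientation: [2.113, 2.244, 0.015]
ft_force: [1.5, 0.8, -0.7]
width: 18.3
```

Run:
```python
from h import *
inmag()
```

```text
t 56.75 magx 153.53 magy -2.75 z 69.57 Fx 0.71 Fy -1.57 Fz -0.72
```

Call:
{"api": "arm_command", "payload": {"increments": [[[0,0,0],0],[[0,0,0],0],[[0,0,0],0],[[0,0,0],0],[[0,0,-1],0],[[0,0,-3],0],[[0,0,-3],0],[[0,0,-2],0],[[0,0,-0.5],0],[[0,0,0],0]], "gripper": 0.6}}

```text
t: 57.75
ee_pos: [513.1, -102.1, 170.5]
orientation: [2.114, 2.244, 0.018]
ft_force: [0.7, -0.6, -0.9]
width: 52.7
```

Run:
```python
from h import *
inmag()
o=get_obs(); im=get_image('wrist'); save('w33',im,k=1.5); c=cam('wrist',o)
m=mask(im,(0,150,60),(5,255,255)); b=blobs(m,60); print(b)
for th in [-.1,0,.1,.2]:
    p=ORG+(154.4)*EX-60*np.sin(th)*EY; print(th,proj(c,(p[0],p[1],27+60*np.cos(th))).round(1))
```

```text
t 57.75 magx 158.74 magy 1.88 z 170.50 Fx -0.63 Fy -0.67 Fz -0.86
[((np.float64(258.28), np.float64(197.4)), 360, (np.int32(249), np.int32(187), np.int32(20), np.int32(23)))]
-0.1 [257.8 186.7]
0 [257.8 193.7]
0.1 [257.8 200.3]
0.2 [257.8 206.6]
```

View pics/w33.png

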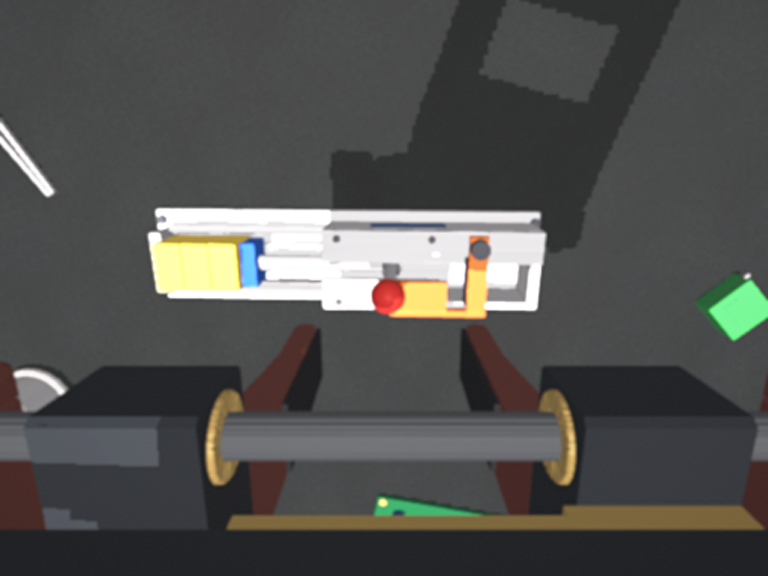

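Call:
{"api": "arm_command", "payload": {"increments": [[[0,0,0],0],[[0,0,0],0],[[0,0,0],0]]}}

```text
t: 58.1
ee_pos: [511.5, -101.8, 167.4]
orientation: [2.117, 2.248, 0.014]
ft_force: [0.4, 0.2, -0.7]
width: 52.8
```

Run:
```python
from h import *
o=get_obs(); im=get_image('wrist'); save('w34',im,(90,130,370,220),2.8)
t=get_image('top'); save('t34',t,k=1.5); c=cam('wrist',o)
m=mask(im,(95,100,60),(125,255,255)); m[230:]=0; b=blobs(m,60); print(b); print(o['t'],o['qvel'].round(3))
x,y,w,h=[int(v) for v in max(b,key=lambda q:q[1])[2]]
for u in (x-.5,x+w-.5):
    q=plane(c,(u,y+h/2),38)[:2]; print(((q-ORG)@EX-.4).round(1))
```

```text
[((np.float64(165.59), np.float64(177.38)), 417, (np.int32(158), np.int32(162), np.int32(17), np.int32(32)))]
58.1 [ 0.     0.012  0.004 -0.    -0.001 -0.001]
53.5
70.4
```

View pics/w34.png

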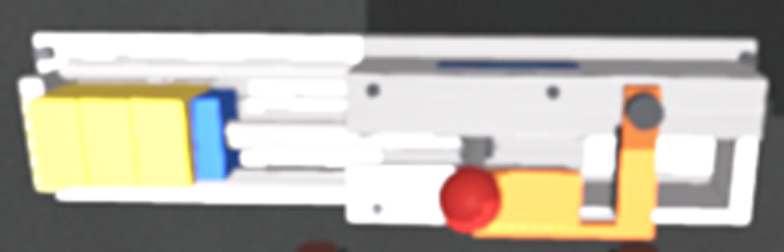

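View pics/t34.png

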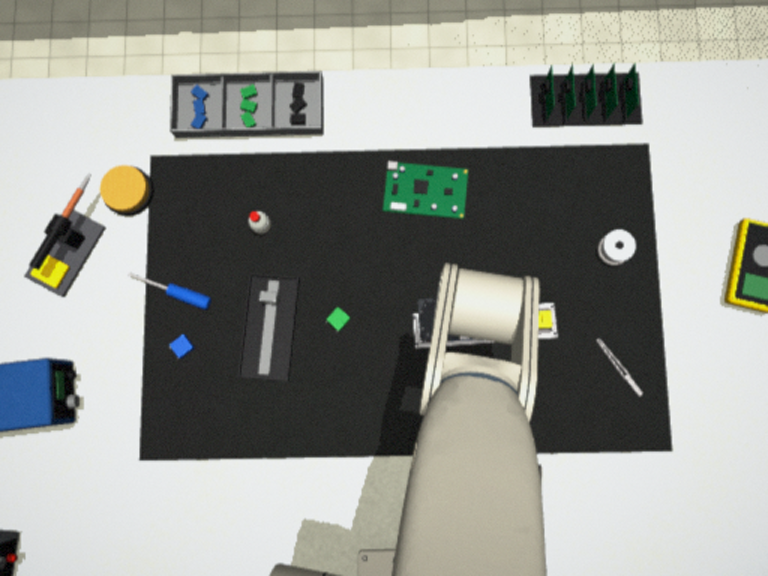

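The follower's front face measures magazine x ≈ 53.5, where 54 is nominal. The three yellow capacitors form a closed row and the knob is upright. The grey capacitor and the other items look where they were, so I am handing in.

Run:
```python
from h import *
print(close_job());
```

```text
the job is handed in; nothing more can be done
None
```

The magazine is topped up: all three yellow capacitors stand in the track, the follower holds them against the end stop, and the job is handed in at about 58 s of the 72 s. The hand-in gave no verdict.

**What I did**
- I drew the follower back and felt the buffer at about 79 mm travel. At the stop the wrist read 22 N, about 15 N of it on the buffer.
- I parked the knob in the notch and stood both capacitors in the track.
- I then turned the knob up, eased the follower forward until the force on the hand dropped from about 5 N to zero, and let go.

**What went wrong on the way**
- **First parking too shallow:** the pictures put the knob at only about 0.40–0.43 rad, too close to the 0.4 limit to trust. I put the second capacitor back in the tray, turned the knob fully down (about 0.54 rad) and released it. Then I loaded the second capacitor again. If the first parking already counted, the steps had been met before this.
- **Knob slipped while turning up:** the fingers slid to the edge of the ball with the stem still caught on the tooth. I gripped it again, pulled back about 2 mm and turned it up. The follower did not snap forward.

**Last checks**
- The row is closed, with the follower's front face at about 53.5 mm from the end stop (nominal 54 mm).
- The knob leans about 0.05 rad in the slot (limit 0.2).
- The gripper is open and well clear above.
- By eye in the top picture, the grey capacitor, board, tweezers, reel, screwdriver and flux are where they started; I did not measure their shift.

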